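# Set a fruit to steam: basket on the steam collar, fruit in, lid on, heat up

### The job

Set the mandarin to steam. Take the bamboo lid off the steamer and lay it flat on the table, seat the bamboo basket squarely on the steam collar with the mandarin inside it, close it with the lid fitted fully down over the basket's rim, and only then turn the heat dial clockwise as far as it goes. Set things down gently rather than dropping them, and leave the lemon and the spice jar where they are.

Things in the scene. Friction and masses are not known exactly. Their poses are not given: they have to be found in the camera images.
- lid: Round bamboo lid, 147 mm across. Origin: centre of its underside, z up. Skirt, inner diameter 133, 22 deep, under a flat panel with its top 29 mm above the origin. Grip: flat bar along the lid's x axis, 70 long, 11 wide (y), 11 high, its middle 57.5 mm above the origin, 22 mm free below it between uprights at x = +-30. At the start it sits on the steam collar, origin at the collar's seat.
- basket: Open round bamboo basket, 147 mm across, 65 high, upright on the table. Origin: centre of its underside, z up. Skirt below: inner diameter 133, 14 deep. Floor top at z 19 mm, cavity 119 across. Side wall 13 thick (radius 59.5 to 72.5) up to a ledge at z 53; above it a thin lip (radius 59.5 to 64, tapering to 62.8) up to z 65. Pinch it across the wall from above, one finger inside.
- basket_ledge (a point): Point on the basket's axis at the height of the ledge, 53 mm above the basket's origin, z up. With the lid fully down its skirt stands on the ledge, round the lip, and the lid's origin is at this point.
- mandarin: Whole mandarin, nearly round, 58 mm across and 52 high. Origin: centre of its underside at the start (it turns with the fruit, so aim at mandarin_centre). It stands on the table to the left or the right of the steamer.
- lemon: Bystander: lemon, oval with pointed ends, 71 x 53 x 51 mm; origin at the centre of its underside at the start. It stands on the other side of the steamer from the mandarin.
- heat_dial (a joint): Angle of the heat dial in rad: 0 is off, grows as it is turned clockwise seen from above, stop at 1.5 (fully up). At the start it stands between 0.05 and 0.25.
- heat_dial_grip (a point): Point on the dial's upright axis at the height to grip, 37 mm above the housing's top face. The dial's grip bar lies along this point's x axis and turns with the dial: 42 long, 14 thick (along y), its top 7 mm above this point, its foot plate 23 mm below it.
- steamer: Fixed steamer: steel housing 330 long (its x axis), 180 wide, 75 high. Origin: centre of its underside on the table; -x is the dial end, toward the robot. The round steam collar stands on its top at x = +70 mm, the heat dial at x = -120 mm.
- steam_collar (a point): Seat of the steam collar: point on the collar's axis at the housing's top face, 75 mm above the table; z up. The collar is a round steel rim standing 12 mm above this face, outer diameter 128 at the foot and 125 at the top; the basket's skirt fits over it and stands on the face, basket's origin at this point.
- spice_jar: Bystander: slim glass spice jar with a screw cap, 45 mm across, 106 high, standing on the table to the right; origin at the centre of its underside.
- mandarin_centre (a point): Middle of the mandarin, 26 mm above the table at the start.
Things that resemble listed ones, but are neither listed nor needed, are in the scene too. What is shaped like the mandarin but pink or turquoise is not meant.

How it is judged:
By the outcome, as a careful person would: the job done as asked, in the order asked, and still so for the second after the job is handed in, with the robot touching nothing.
It also fails if it takes over 72 s, if anything falls off the work surface, if the arm or the gripper's body presses on something with over 40 N, if the wrist force passes 120 N, or if a joint passes its speed limit or range.

### The arm

A 6-joint arm with a two-finger parallel gripper is mounted at the origin on a cart in front of the work surface, level with it; the furniture and walls round the work are solid. World frame = base frame: x ahead of the robot, y to its left, z up, the work surface at z = 0. Lengths are in m, angles in rad, forces in N, time in s.
With the tool pointing down it reaches from about 0.425 to 0.95 m from the base axis. Payload 3.5 kg.
Tool frame: the origin (TCP) lies on the mounting face of the last link; the fingertips stand 173 mm ahead of it and the grasp point (between the pads) lies 155 mm ahead of it; z points along the fingers, x is the direction in which the jaws open and shut, and the axes are right-handed (so a half turn about z gives the same grasp; the last joint's range is limited). The gripper opens to 85 mm and grips with 20 to 120 N. Pads are 22 mm wide; open, the fingers measure 114 mm over their backs; the gripper's body (76 mm by 85 mm) begins 54 mm behind the grasp point. The pads swing forward as they close: fully open they stand 13 mm farther back than shut.
Start: joints at [1.075, 0.286, 1.577, -0, 1.279, -0.15], TCP at [0.229, 0.635, 0.405] pointing down, gripper open.
Joint ranges: [-2.77, 2.77], [-0.9, 2.22], [0.21, 2.48], [-1.53, 4.67], [0.24, 2.81], [-2.84, 2.84]. Speed limits (rad/s): [2.79, 2.79, 3.14, 3.14, 3.14, 3.14].

### API

Orientations are given as a unit quaternion [x, y, z, w].
In Python, from plant import get_state, read_camera, sign_off gives the robot as it stands.
- The arm moves only by the shell command python3 -m jog 'ROWS' [FORCE]. ROWS is JSON, a list of rows, each an object of numbers: "grip": the closure, from 0 (fully open) to 1 (shut); "x", "y", "z": the shift along the tool's x, y, z in mm; "rx", "ry", "rz": the turn, a rotation vector about the tool's x, y, z in degrees. A call has 1 to 8 rows; each row shifts and turns the commanded pose from where the row before left it, along the tool's axes as they then stand; what a row does not reach is not made up. A row lasts 1/12 s, in which the tool goes at most 41.7 mm and 7.16 degrees, less where a joint would pass 70% of its speed; a pose out of reach is approached as far as the arm can. A call with a gripper value outside its range is refused whole. The fingers move at their own pace and stop on an object; FORCE is the grip in N (left out, the last holds). Time passes only in rows, so rows that do not move let the fingers close. It gives the time, the measured TCP pose, the force and the opening at its end, in the units of the state.
- get_state(): the state, without advancing time (a new reading comes with each control period).
- read_camera(name): name is "side" or "top" or "wrist"; returns a dict with "frame" (480x640x3 uint8, red, green, blue), "intrinsics" (3x3 intrinsics, pixels), "R" (3x3) and "t" (3): a world point X has camera coordinates R X + t. Camera axes: x right, y down, z forward; pixel columns grow to the right and rows downward; lengths in m; the calibration is good to about 2 mm. A picture is of the moment at which its call begins. There is no depth.
- sign_off(): hands the job in, once; it reports no verdict.
The state is a dict: "time": time; "qpos": joint angles; "dq": joint speeds; "joint_efforts": joint torques, N m; "eef_pos": TCP position; "tcp_rot": TCP orientation; "contact_force": force on the tool from outside, world axes, zero at the start; "wrist_torque": the same for the moment, N m; "opening": opening from 0.0 (shut) to 1.0 (fully open).
Only numpy, scipy, OpenCV 4.12 (cv2) and the standard library are available. Lean on these libraries where they do the work, as an engineer would, in place of code of your own. Each camera call takes 0.05 s, during which the arm holds its last target.

## Working session

There is one attempt and no reset: what is moved stays moved. The work goes in short steps, Python scripts to look and compute and a shell command to move; the robot and the scene stay as the last step left them, time stands still between calls to the robot, and variables do not carry over. Pictures are saved under pics/ and viewed, and the job is handed in when it is done.

```bash
ls; mkdir -p pics
python3 - <<'E'
from plant import get_state, read_camera
import cv2
s=get_state(); print(s)
for n in ["side","top","wrist"]:
    c=read_camera(n); cv2.imwrite(f"pics/{n}0.png",c["frame"][:,:,::-1]); print(n,c["intrinsics"],c["R"],c["t"])
E
```

```text
pics
{'time': 0.0, 'qpos': array([ 1.07497963e+00,  2.87193602e-01,  1.57818010e+00,  4.42400638e-06,
        1.27858696e+00, -1.49991793e-01]), 'dq': array([0.00028397, 0.00010945, 0.00066939, 0.00026267, 0.00053121,
       0.00034893]), 'joint_efforts': array([-1.19636838e-04, -4.05999005e+01, -2.92617774e+01, -1.48796667e-04,
        5.96650323e-03,  1.08391461e-06]), 'eef_pos': array([0.22865338, 0.63482767, 0.40332638]), 'tcp_rot': array([ 8.18221299e-01,  5.74902168e-01, -1.06055963e-03,  5.26385197e-04]), 'contact_force': array([ 0.02647784, -0.89874737, -0.03218415]), 'wrist_torque': array([-0.04231665,  0.01467006, -0.00736867]), 'opening': 1.0011140570639454}
side [[548.11375926   0.         319.05065033]
 [  0.         548.11375926 247.78807777]
 [  0.           0.           1.        ]] [[ 0.8431646  -0.53748577  0.01350945]
 [-0.34688166 -0.56301419 -0.75012542]
 [ 0.41078774  0.62779302 -0.66115759]] [-0.47168937  0.24052341  1.39359434]
top [[580.40756871   0.         315.87041576]
 [  0.         580.40756871 235.63754131]
 [  0.           0.           1.        ]] [[ 0.00105935 -0.999992    0.00385729]
 [-0.99734291 -0.0013375  -0.0728377 ]
 [ 0.07284227 -0.00376988 -0.99733635]] [-0.02648558  0.53799424  1.42603352]
wrist [[336.76294054   0.         324.15884499]
 [  0.         336.76294054 243.79918845]
 [  0.           0.           1.        ]] [[ 0.33813019  0.9410969  -0.00214351]
 [ 0.89662337 -0.32145754  0.30451862]
 [ 0.28589248 -0.10488886 -0.95250397]] [-0.67356339 -0.04116958  0.3795502 ]
```

View pics/side0.png

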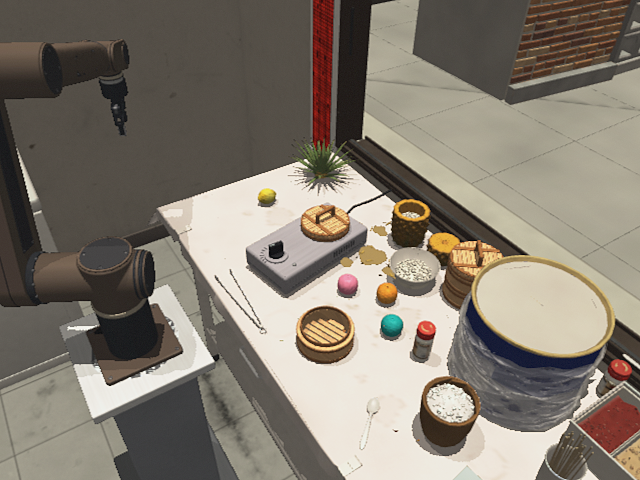

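View pics/top0.png

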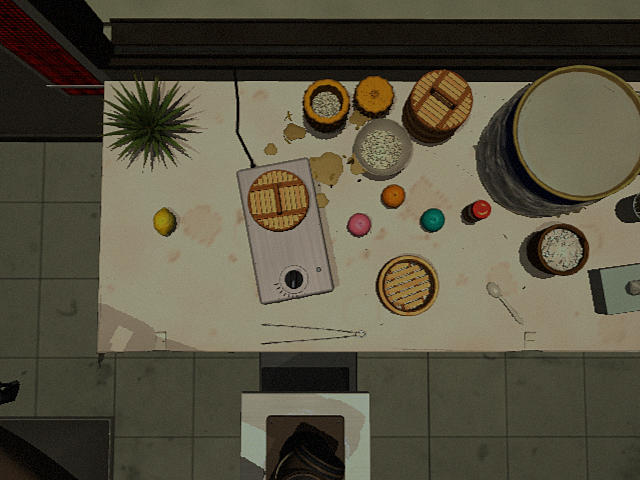

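View pics/wrist0.png

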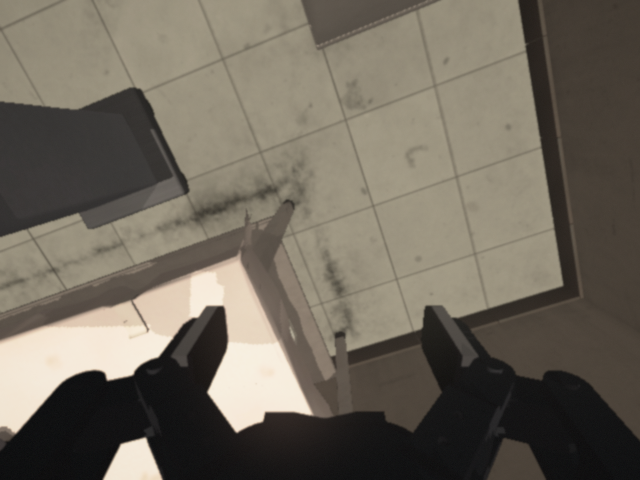

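Candidates in the top view:
- **Mandarin:** orange ball at (393,196). Pink (359,225) and turquoise (432,220) are decoys. The yellow fruit at (165,222) is the lemon. The orange pots at (326,104) and (374,97) are not fruit.
- **Basket:** open one at (408,285). The stacked basket with a lid at (441,105) and the brown bowl at (560,248) are decoys.
- **Lid:** the one on the housing at (278,200).
- **Jar:** red cap at (480,210).

Next I'll take close crops and measure.

```bash
cat > h.py <<'E'
import numpy as np, cv2
from plant import get_state, read_camera
def ray(c,u,v):
    d=c["R"].T@np.linalg.solve(c["intrinsics"],np.array([u,v,1.]))
    return -c["R"].T@c["t"], d
def onplane(c,u,v,z):
    o,d=ray(c,u,v); return o+d*(z-o[2])/d[2]
def proj(c,X):
    p=c["intrinsics"]@(c["R"]@np.array(X,float)+c["t"]); return p[:2]/p[2]
def cross(c1,p1,c2,p2):
    o1,d1=ray(c1,*p1);o2,d2=ray(c2,*p2);d1=d1/np.linalg.norm(d1);d2=d2/np.linalg.norm(d2)
    A=np.array([d1,-d2]).T; s=np.linalg.lstsq(A,o2-o1,rcond=None)[0]
    a=o1+s[0]*d1;b=o2+s[1]*d2; return (a+b)/2,np.linalg.norm(a-b)
def crop(c,x0,y0,x1,y1,k,name):
    cv2.imwrite(name,cv2.resize(c["frame"][y0:y1,x0:x1,::-1],None,fx=k,fy=k,interpolation=cv2.INTER_CUBIC))
def orange(c,x0,y0,x1,y1,lo=(5,150,90),hi=(18,255,255)):
    hsv=cv2.cvtColor(c["frame"],cv2.COLOR_RGB2HSV); m=cv2.inRange(hsv,lo,hi); k=np.zeros_like(m);k[y0:y1,x0:x1]=m[y0:y1,x0:x1]
    cs=cv2.findContours(k,cv2.RETR_EXTERNAL,cv2.CHAIN_APPROX_NONE)[0]
    b=max(cs,key=cv2.contourArea); return cv2.minEnclosingCircle(b),cv2.contourArea(b)
E
python3 - <<'E'
from h import *
t=read_camera("top"); s=read_camera("side")
crop(t,230,150,450,320,3.6,"pics/topc.png")
crop(s,230,180,450,370,3.1,"pics/sidec.png")
a=orange(t,380,180,410,212); b=orange(s,370,275,402,308); print(a,b)
print(cross(t,a[0][0],s,b[0][0]), onplane(t,*a[0][0],.026))
E
```

```text
(((393.5, 195.0), 11.011457443237305), 314.0) (((386.4545593261719, 292.8409118652344), 10.460200309753418), 303.0)
(array([ 0.63907616, -0.21912613,  0.02510492]), np.float64(0.001146080333098061)) [ 0.63944087 -0.21931402  0.026     ]
```

View pics/topc.png

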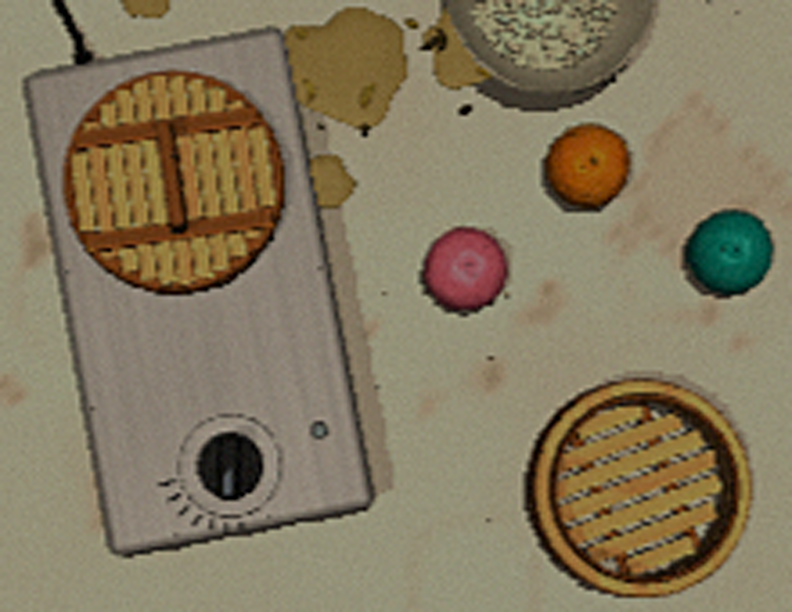

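View pics/sidec.png

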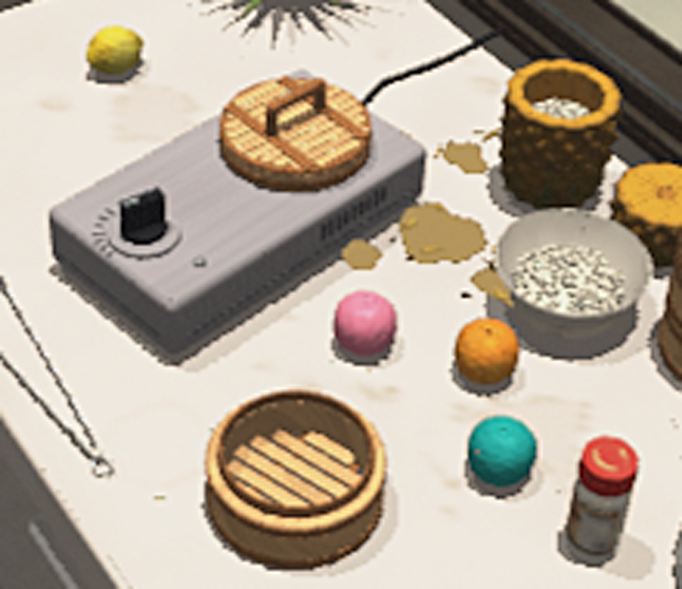

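Run:
```python
from h import *
t=read_camera("top"); s=read_camera("side")
print("cam",-t["R"].T@t["t"],-s["R"].T@s["t"])
k=3.6
C=[onplane(t,230+u/k,150+v/k,.075) for u,v in [(25,78),(278,28),(372,505),(110,555)]]
C=np.array(C);print(C); m=C.mean(0); print("centre",m,"len",np.linalg.norm(C[0]-C[3]),np.linalg.norm(C[1]-C[2]),"w",np.linalg.norm(C[0]-C[1]),np.linalg.norm(C[2]-C[3]))
ax=(C[0]-C[3]+C[1]-C[2]);ax/=np.linalg.norm(ax);print("yaw",np.degrees(np.arctan2(ax[1],ax[0])))
print("collar",m+.07*ax,"dial",m-.12*ax)
print("lid@.104",onplane(t,230+174/k,150+182/k,.104),"bar ends",onplane(t,230+165/k,150+122/k,.138),onplane(t,230+180/k,150+230/k,.138))
print("dial@.119",onplane(t,230+231/k,150+466/k,.119), onplane(t,230+231/k,150+466/k,.095))
# hsv masks
hsv=cv2.cvtColor(t["frame"],cv2.COLOR_RGB2HSV)
for name,(x0,y0,x1,y1),z in [("lid",(240,160,318,240),.1),("basket",(370,248,445,322),.053)]:
    m=cv2.inRange(hsv,(3,100,30),(25,255,255)); q=np.zeros_like(m); q[y0:y1,x0:x1]=m[y0:y1,x0:x1]
    q=cv2.morphologyEx(q,cv2.MORPH_OPEN,np.ones((3,3)))
    b=max(cv2.findContours(q,0,1)[0],key=cv2.contourArea); e=cv2.fitEllipse(cv2.convexHull(b)); print(name,e,onplane(t,*e[0],z), cv2.boundingRect(b))
```

```text
cam [ 0.43271727 -0.02038982  1.46152349] [-0.09132654 -0.99299703  1.10818046]
[[ 0.68852855  0.16501567  0.075     ]
 [ 0.72278648 -0.00451224  0.075     ]
 [ 0.40369523 -0.06731657  0.075     ]
 [ 0.370693    0.10550997  0.075     ]]
centre [0.54642582 0.04967421 0.075     ] len 0.32335794350858493 0.3252131715155977 w 0.17295466781218202 0.1759493101013705
yaw 10.870267087934721
collar [0.61516978 0.06287522 0.075     ] dial [0.42857901 0.02704391 0.075     ]
lid@.104 [0.61458484 0.06296575 0.104     ] bar ends [0.64863963 0.06685142 0.138     ] [0.57925686 0.05688118 0.138     ]
dial@.119 [0.42940721 0.02448176 0.119     ] [0.42934803 0.02528392 0.095     ]
lid ((277.9017028808594, 199.98062133789062), (61.24923324584961, 61.54035568237305), 138.91461181640625) [0.61648679 0.06423854 0.1       ] (248, 170, 61, 61)
basket ((407.726806640625, 285.2868957519531), (60.75796127319336, 61.211639404296875), 137.96144104003906) [ 0.41543648 -0.24810148  0.053     ] (378, 255, 61, 61)
```

```bash
cat >> h.py <<'E'
from scipy.spatial.transform import Rotation as Ro
def st(tx=None,ty=None,tz=None,ang=None):
    s=get_state(); R=Ro.from_quat(s["tcp_rot"]).as_matrix(); p=s["eef_pos"]
    a=np.degrees(np.arctan2(R[1,0],R[0,0]))
    print("t %.2f pos %s ang %.1f tilt(x,y axes z) %.2f %.2f F %s open %.3f"%(s["time"],np.round(p,4),a,*np.degrees(R[2,:2]),np.round(s["contact_force"],1),s["opening"]))
    if tx is not None:
        d=R.T@(np.array([tx,ty,p[2] if tz is None else tz])-p)*1000; print("tool shift mm",np.round(d,1),"norm",np.round(np.linalg.norm(d)), "rz", None if ang is None else round(a-ang,1))
E
python3 -m jog '[{"x":-23,"y":31},{"x":-23,"y":31},{"x":-23,"y":31},{"x":-23,"y":31},{"x":-23,"y":31},{"x":-23,"y":31},{"x":-23,"y":31},{"x":-23,"y":31}]'
python3 -c "
from h import *
st(.615,.0635,.39,98.2)
t=read_camera('top');print('lemon',onplane(t,165,222,.025),'tongs',onplane(t,262,325,.01),'edge',onplane(t,200,350,0),onplane(t,97,222,0))"
```

```text
t 0.35 pos [0.2287 0.635  0.4044] ang 70.2 tilt(x,y axes z) -0.03 -0.00 F [-0.5  0.2  0.7] open 1.002
tool shift mm [-406.8  557.1   14.6] norm 690.0 rz -28.0
lemon [0.57109157 0.34889029 0.025     ] tongs [0.31645259 0.10742233 0.01      ] edge [0.25388602 0.26196836 0.        ] [0.57325399 0.52687751 0.        ]$[0]: bad value
```

```bash
python3 -m jog '[{"grip":0,"x":-23,"y":31,"z":0,"rx":0,"ry":0,"rz":0},{"grip":0,"x":-23,"y":31,"z":0,"rx":0,"ry":0,"rz":0}]' 40
python3 -c "
from h import *
st(.615,.0635,.39,98.2)"
```

```text
time: 0.57
eef_pos: [0.2709, 0.5709, 0.4044]
tcp_rot: [0.817, 0.576, -0.0, 0.0]
contact_force: [1.3, -0.1, 0.0]
opening: 0.999
t 0.57 pos [0.2709 0.5709 0.4044] ang 70.4 tilt(x,y axes z) -0.00 0.00 F [ 1.3 -0.1  0. ] open 0.999
tool shift mm [-362.5  494.5   14.4] norm 613.0 rz -27.8
```

```bash
python3 -m jog '[{"grip":0,"x":-23,"y":31},{"grip":0,"x":-23,"y":31},{"grip":0,"x":-23,"y":31},{"grip":0,"x":-23,"y":31},{"grip":0,"x":-23,"y":31},{"grip":0,"x":-23,"y":31},{"grip":0,"x":-23,"y":31},{"grip":0,"x":-23,"y":31}]'
python3 -c "
from h import *
st(.615,.0635,.39,98.2)"
```

```text
t 0.57 pos [0.2709 0.5709 0.4044] ang 70.4 tilt(x,y axes z) -0.00 0.00 F [ 1.3 -0.1  0. ] open 0.999
tool shift mm [-362.5  494.5   14.4] norm 613.0 rz -27.8$[0]: bad value
```

All the keys are needed in every row.

```bash
python3 -m jog '[{"grip":0,"x":-23,"y":31,"z":0,"rx":0,"ry":0,"rz":0},{"grip":0,"x":-23,"y":31,"z":0,"rx":0,"ry":0,"rz":0},{"grip":0,"x":-23,"y":31,"z":0,"rx":0,"ry":0,"rz":0},{"grip":0,"x":-23,"y":31,"z":0,"rx":0,"ry":0,"rz":0},{"grip":0,"x":-23,"y":31,"z":0,"rx":0,"ry":0,"rz":0},{"grip":0,"x":-23,"y":31,"z":0,"rx":0,"ry":0,"rz":0},{"grip":0,"x":-23,"y":31,"z":0,"rx":0,"ry":0,"rz":0},{"grip":0,"x":-23,"y":31,"z":0,"rx":0,"ry":0,"rz":0}]'
python3 -m jog '[{"grip":0,"x":-23,"y":31,"z":0,"rx":0,"ry":0,"rz":0},{"grip":0,"x":-23,"y":31,"z":0,"rx":0,"ry":0,"rz":0},{"grip":0,"x":-23,"y":31,"z":0,"rx":0,"ry":0,"rz":0},{"grip":0,"x":-23,"y":31,"z":0,"rx":0,"ry":0,"rz":0},{"grip":0,"x":-23,"y":31,"z":0,"rx":0,"ry":0,"rz":0},{"grip":0,"x":-23,"y":31,"z":0,"rx":0,"ry":0,"rz":0},{"grip":0,"x":0,"y":0,"z":0,"rx":0,"ry":0,"rz":-7},{"grip":0,"x":0,"y":0,"z":0,"rx":0,"ry":0,"rz":-7}]'
python3 -m jog '[{"grip":0,"x":0,"y":0,"z":0,"rx":0,"ry":0,"rz":-7},{"grip":0,"x":0,"y":0,"z":0,"rx":0,"ry":0,"rz":-7},{"grip":0,"x":0,"y":0,"z":0,"rx":0,"ry":0,"rz":0}]'
python3 -c "
from h import *
st(.615,.0635,.38,98.2)
w=read_camera('wrist');cv2.imwrite('pics/w1.png',w['frame'][:,:,::-1]);st()"
```

```text
time: 1.23
eef_pos: [0.443, 0.3119, 0.4051]
tcp_rot: [0.818, 0.575, 0.0, 0.0]
contact_force: [0.8, 0.7, -0.3]
opening: 0.999
time: 1.9
eef_pos: [0.5718, 0.1183, 0.4047]
tcp_rot: [0.741, 0.671, 0.0, 0.0]
contact_force: [0.4, 0.5, 0.3]
opening: 0.998
time: 2.15
eef_pos: [0.5707, 0.1205, 0.4048]
tcp_rot: [0.654, 0.756, 0.0, 0.0]
contact_force: [-0.0, -0.1, -0.0]
opening: 0.999
t 2.15 pos [0.5707 0.1205 0.4048] ang 98.3 tilt(x,y axes z) -0.00 0.00 F [-0.  -0.1 -0. ] open 0.999
tool shift mm [-62.7  35.6  24.8] norm 76.0 rz 0.1
t 2.20 pos [0.5707 0.1206 0.4048] ang 98.0 tilt(x,y axes z) -0.00 0.01 F [-0.3  0.5 -0.5] open 1.001
```

View pics/w1.png

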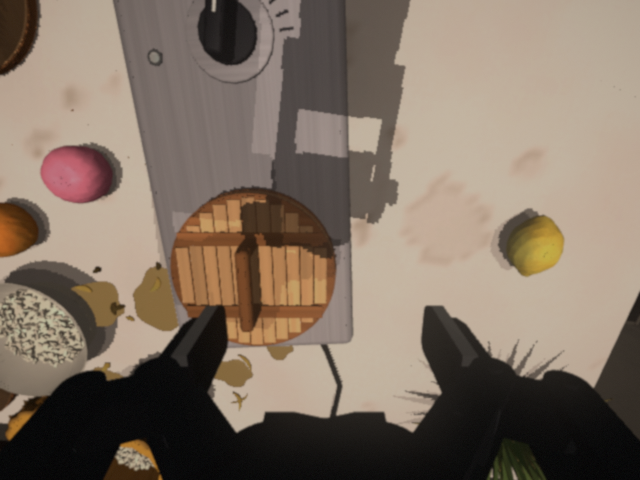

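The wrist view shows the lid as a circle around (253,267), with the bar running from about (245,238) to (248,327). The dial is at (227,28). I'll measure the bar from this.

Run:
```python
from h import *
w=read_camera('wrist')
crop(w,160,180,350,350,4,"pics/w1c.png")
print(onplane(w,245,238,.138),onplane(w,248,327,.138))
print("lid rim c",onplane(w,253.5,266,.104))
```

```text
[0.57287956 0.06157341 0.138     ] [0.64679066 0.06911918 0.138     ]
lid rim c [0.60830959 0.06373449 0.104     ]
```

View pics/w1c.png

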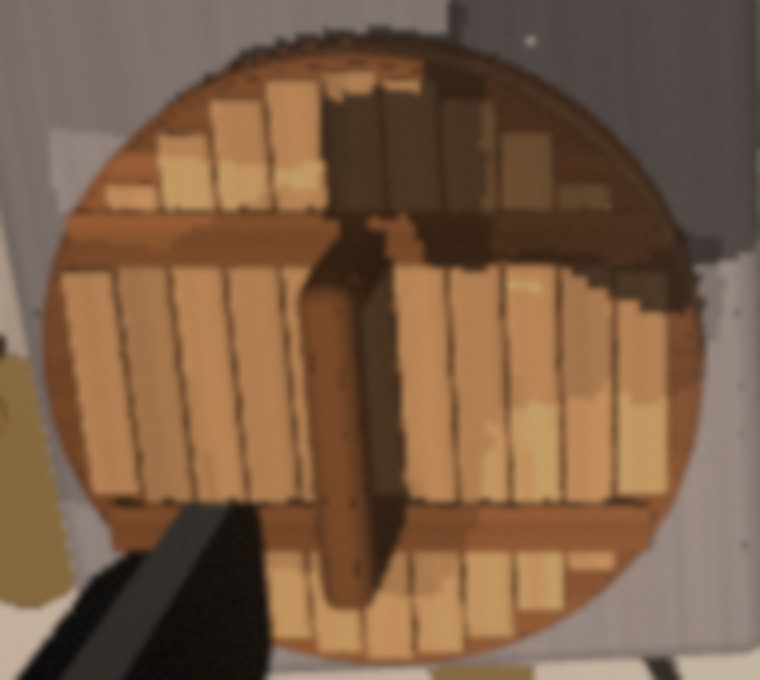

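Run:
```python
from h import *
w=read_camera('wrist')
a,b=onplane(w,160+328/4,180+288/4,.138),onplane(w,160+349/4,180+605/4,.138)
print(a,b,(a+b)/2,np.linalg.norm(a-b),np.degrees(np.arctan2(*(b-a)[1::-1])))
m=(a+b)/2; st(.6145,m[1],.2895,98)
```

```text
[0.58397514 0.06021279 0.138     ] [0.65071231 0.06885704 0.138     ] [0.61734373 0.06453491 0.138     ] 0.06729467562243914 7.380251861038751
t 2.30 pos [0.5706 0.1208 0.4048] ang 98.0 tilt(x,y axes z) -0.00 0.01 F [ 0.3 -0.  -0.1] open 1.001
tool shift mm [-61.8  35.6 115.3] norm 136.0 rz 0.0
```

```bash
python3 -m jog '[{"grip":0,"x":-30,"y":19,"z":10,"rx":0,"ry":0,"rz":0},{"grip":0,"x":-31,"y":19,"z":10,"rx":0,"ry":0,"rz":0},{"grip":0,"x":0,"y":0,"z":30,"rx":0,"ry":0,"rz":0},{"grip":0,"x":0,"y":0,"z":30,"rx":0,"ry":0,"rz":0},{"grip":0,"x":0,"y":0,"z":20,"rx":0,"ry":0,"rz":0},{"grip":0,"x":0,"y":0,"z":14,"rx":0,"ry":0,"rz":0},{"grip":0,"x":0,"y":0,"z":0,"rx":0,"ry":0,"rz":0}]'
python3 -c "
from h import *
st(.6165,.0643,.2895,97.8)
w=read_camera('wrist');cv2.imwrite('pics/w2.png',w['frame'][:,:,::-1]);st()"
```

```text
time: 2.88
eef_pos: [0.6157, 0.0659, 0.2866]
tcp_rot: [0.655, 0.755, -0.002, -0.003]
contact_force: [-0.5, -0.3, 0.0]
opening: 1.0
t 2.88 pos [0.6157 0.0659 0.2866] ang 98.1 tilt(x,y axes z) 0.08 -0.40 F [-0.5 -0.3  0. ] open 1.000
tool shift mm [-1.7  0.5 -2.9] norm 3.0 rz 0.3
t 2.93 pos [0.6165 0.0659 0.2892] ang 98.1 tilt(x,y axes z) 0.04 -0.19 F [ 0.2 -0.1  0.2] open 1.000
```

View pics/w2.png

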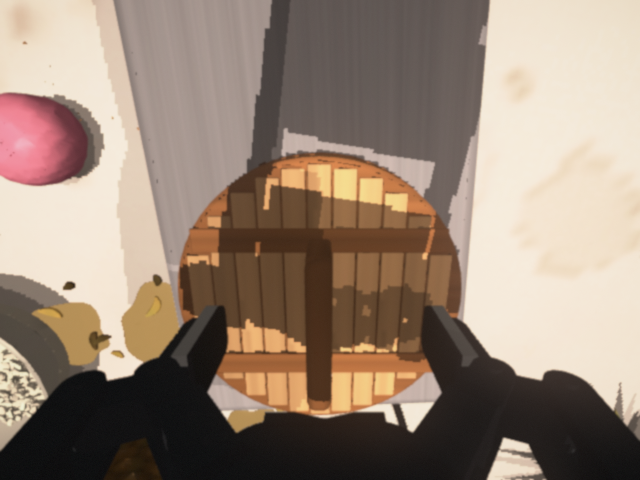

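The bar is centred between the fingers (318, against a finger midpoint of 324). Closing now.

```bash
python3 -m jog '[{"grip":0.5,"x":-1.5,"y":0,"z":0,"rx":0,"ry":0,"rz":0.5},{"grip":1,"x":0,"y":0,"z":0,"rx":0,"ry":0,"rz":0},{"grip":1,"x":0,"y":0,"z":0,"rx":0,"ry":0,"rz":0},{"grip":1,"x":0,"y":0,"z":0,"rx":0,"ry":0,"rz":0},{"grip":1,"x":0,"y":0,"z":0,"rx":0,"ry":0,"rz":0},{"grip":1,"x":0,"y":0,"z":0,"rx":0,"ry":0,"rz":0}]' 60
python3 -c "
from h import *
st(.6165,.0643,.2895,97.8)"
```

```text
time: 3.43
eef_pos: [0.6173, 0.0643, 0.2914]
tcp_rot: [0.658, 0.753, 0.0, 0.0]
contact_force: [0.2, -0.4, -0.8]
opening: 0.139
t 3.43 pos [0.6173 0.0643 0.2914] ang 97.7 tilt(x,y axes z) -0.01 0.06 F [ 0.2 -0.4 -0.8] open 0.139
tool shift mm [ 0.1 -0.8  1.9] norm 2.0 rz -0.1
```

```bash
python3 -m jog '[{"grip":1,"x":0,"y":0,"z":-5,"rx":0,"ry":0,"rz":0},{"grip":1,"x":0,"y":0,"z":-10,"rx":0,"ry":0,"rz":0},{"grip":1,"x":0,"y":0,"z":-20,"rx":0,"ry":0,"rz":0},{"grip":1,"x":0,"y":0,"z":-20,"rx":0,"ry":0,"rz":0},{"grip":1,"x":0,"y":0,"z":-5,"rx":0,"ry":0,"rz":0},{"grip":1,"x":0,"y":0,"z":0,"rx":0,"ry":0,"rz":0}]'
python3 -c "
from h import *
st(.42,.25,.235,97.8)
w=read_camera('wrist');cv2.imwrite('pics/w3.png',w['frame'][:,:,::-1]);w=read_camera('side');crop(w,230,130,450,330,3,'pics/s3.png')"
```

```text
time: 3.93
eef_pos: [0.6178, 0.0642, 0.3537]
tcp_rot: [0.658, 0.753, 0.002, 0.002]
contact_force: [-0.2, -0.9, -0.3]
opening: 0.113
t 3.93 pos [0.6178 0.0642 0.3537] ang 97.7 tilt(x,y axes z) -0.06 0.30 F [-0.2 -0.9 -0.3] open 0.113
tool shift mm [ 210.7 -171.7  117.6] norm 296.0 rz -0.1
```

View pics/s3.png

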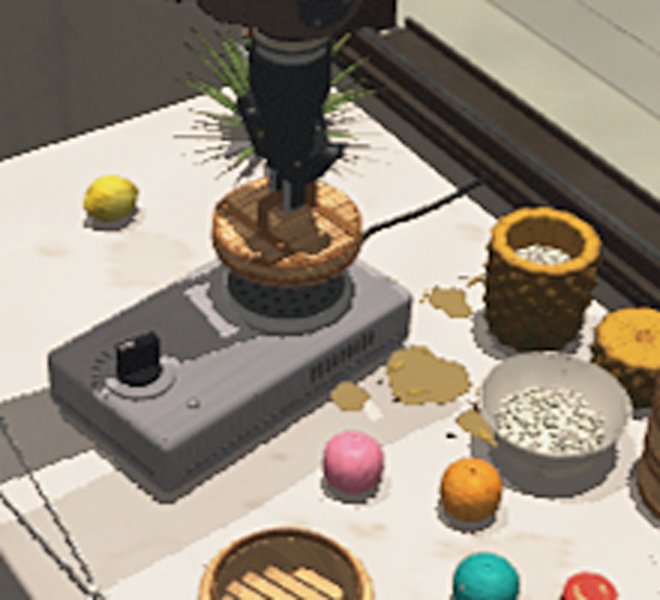

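View pics/w3.png

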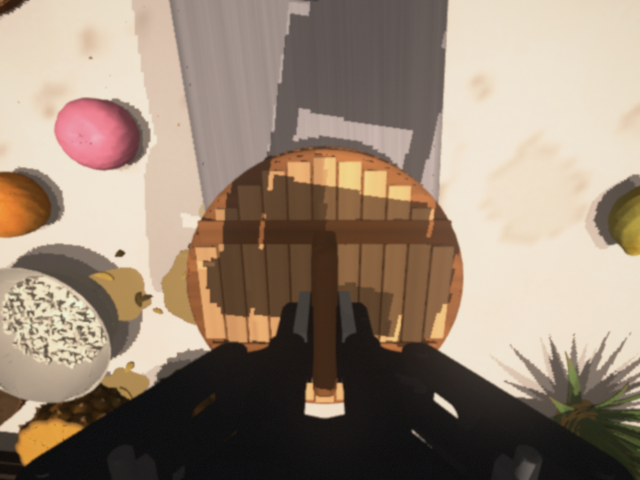

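The lid is in the grip and level, clear above the collar. Moving it to the open table on the left.

```bash
python3 -m jog '[{"grip":1,"x":20,"y":-15,"z":0,"rx":0,"ry":0,"rz":0},{"grip":1,"x":27,"y":-22,"z":0,"rx":0,"ry":0,"rz":0},{"grip":1,"x":27,"y":-22,"z":0,"rx":0,"ry":0,"rz":0},{"grip":1,"x":27,"y":-22,"z":0,"rx":0,"ry":0,"rz":0},{"grip":1,"x":27,"y":-22,"z":0,"rx":0,"ry":0,"rz":0},{"grip":1,"x":27,"y":-22,"z":10,"rx":0,"ry":0,"rz":0},{"grip":1,"x":27,"y":-22,"z":20,"rx":0,"ry":0,"rz":0},{"grip":1,"x":29,"y":-25,"z":20,"rx":0,"ry":0,"rz":0}]'
python3 -m jog '[{"grip":1,"x":0,"y":0,"z":25,"rx":0,"ry":0,"rz":0},{"grip":1,"x":0,"y":0,"z":20,"rx":0,"ry":0,"rz":0},{"grip":1,"x":0,"y":0,"z":15,"rx":0,"ry":0,"rz":0},{"grip":1,"x":0,"y":0,"z":5,"rx":0,"ry":0,"rz":0},{"grip":1,"x":0,"y":0,"z":0,"rx":0,"ry":0,"rz":0}]'
python3 -c "
from h import *
st(.42,.25,.2164,97.8)"
```

```text
time: 4.7
eef_pos: [0.418, 0.2501, 0.3002]
tcp_rot: [0.658, 0.753, 0.0, -0.0]
contact_force: [0.4, 0.1, -2.2]
opening: 0.113
time: 5.12
eef_pos: [0.4183, 0.2491, 0.2338]
tcp_rot: [0.658, 0.753, -0.003, -0.002]
contact_force: [-0.0, -1.3, -0.6]
opening: 0.117
t 5.12 pos [0.4183 0.2491 0.2338] ang 97.7 tilt(x,y axes z) -0.07 -0.34 F [-0.  -1.3 -0.6] open 0.117
tool shift mm [ 0.7  1.9 17.4] norm 17.0 rz -0.1
```

```bash
python3 -m jog '[{"grip":1,"x":0,"y":0,"z":6,"rx":0,"ry":0,"rz":0},{"grip":1,"x":0,"y":0,"z":5,"rx":0,"ry":0,"rz":0},{"grip":1,"x":0,"y":0,"z":3,"rx":0,"ry":0,"rz":0},{"grip":1,"x":0,"y":0,"z":2,"rx":0,"ry":0,"rz":0},{"grip":1,"x":0,"y":0,"z":0,"rx":0,"ry":0,"rz":0},{"grip":1,"x":0,"y":0,"z":0,"rx":0,"ry":0,"rz":0}]'
```

```text
time: 5.62
eef_pos: [0.4196, 0.2494, 0.2206]
tcp_rot: [0.658, 0.753, 0.0, 0.0]
contact_force: [0.3, 0.6, -1.4]
opening: 0.111
```

```bash
python3 -m jog '[{"grip":1,"x":0,"y":0,"z":2,"rx":0,"ry":0,"rz":0},{"grip":1,"x":0,"y":0,"z":1.5,"rx":0,"ry":0,"rz":0},{"grip":1,"x":0,"y":0,"z":0,"rx":0,"ry":0,"rz":0},{"grip":1,"x":0,"y":0,"z":0,"rx":0,"ry":0,"rz":0}]'
```

```text
time: 5.95
eef_pos: [0.4195, 0.2495, 0.2169]
tcp_rot: [0.658, 0.753, -0.0, -0.0]
contact_force: [0.0, 0.9, -2.0]
opening: 0.112
```

```bash
python3 -m jog '[{"grip":1,"x":0,"y":0,"z":1,"rx":0,"ry":0,"rz":0},{"grip":1,"x":0,"y":0,"z":0,"rx":0,"ry":0,"rz":0}]';  python3 -m jog '[{"grip":1,"x":0,"y":0,"z":1,"rx":0,"ry":0,"rz":0},{"grip":1,"x":0,"y":0,"z":0,"rx":0,"ry":0,"rz":0}]'
```

```text
time: 6.12
eef_pos: [0.4197, 0.2496, 0.2165]
tcp_rot: [0.658, 0.753, -0.0, -0.0]
contact_force: [-0.7, -0.6, 3.0]
opening: 0.114
time: 6.28
eef_pos: [0.4199, 0.2496, 0.2165]
tcp_rot: [0.658, 0.753, -0.001, -0.0]
contact_force: [-6.5, -2.9, 10.2]
opening: 0.114
```

```bash
python3 -m jog '[{"grip":0.6,"x":0,"y":0,"z":0,"rx":0,"ry":0,"rz":0},{"grip":0.4,"x":0,"y":0,"z":0,"rx":0,"ry":0,"rz":0},{"grip":0.4,"x":0,"y":0,"z":-5,"rx":0,"ry":0,"rz":0},{"grip":0.4,"x":0,"y":0,"z":-30,"rx":0,"ry":0,"rz":0},{"grip":0.4,"x":0,"y":0,"z":-35,"rx":0,"ry":0,"rz":0},{"grip":0.4,"x":0,"y":0,"z":-35,"rx":0,"ry":0,"rz":0},{"grip":0.4,"x":0,"y":0,"z":-25,"rx":0,"ry":0,"rz":0},{"grip":0.4,"x":0,"y":0,"z":0,"rx":0,"ry":0,"rz":0}]'
python3 -c "
from h import *
st(.4243,-.3134,.345,97.7)
w=read_camera('wrist');cv2.imwrite('pics/w4.png',w['frame'][:,:,::-1])"
```

```text
time: 6.95
eef_pos: [0.4212, 0.2501, 0.352]
tcp_rot: [0.658, 0.753, 0.006, 0.003]
contact_force: [1.2, 1.1, 0.5]
opening: 0.599
t 6.95 pos [0.4212 0.2501 0.352 ] ang 97.7 tilt(x,y axes z) 0.15 0.73 F [1.2 1.1 0.5] open 0.599
tool shift mm [-558.9  -72.5    4.6] norm 564.0 rz -0.0
```

View pics/w4.png

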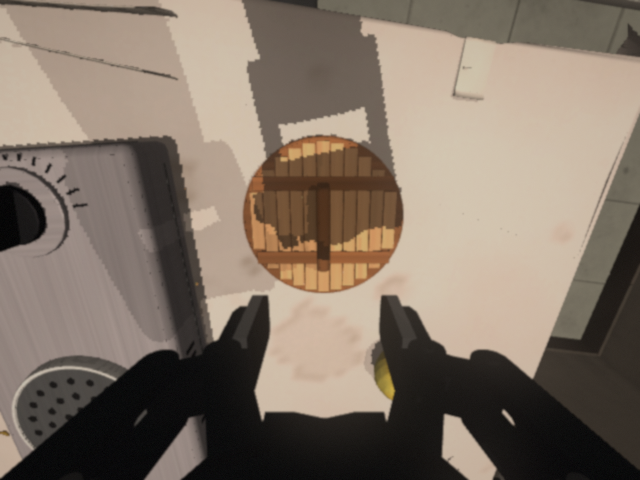

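The lid lies flat on the table at (323,214) in this view. Now over to the basket.

```bash
python3 - <<'E'
from h import *
w=read_camera('wrist')
hsv=cv2.cvtColor(w["frame"],cv2.COLOR_RGB2HSV)
m=cv2.inRange(hsv,(3,90,20),(22,255,255)); q=np.zeros_like(m); q[130:300,235:412]=m[130:300,235:412]
q=cv2.morphologyEx(q,cv2.MORPH_OPEN,np.ones((3,3)))
b=max(cv2.findContours(q,0,1)[0],key=cv2.contourArea); e=cv2.fitEllipse(cv2.convexHull(b)); print(e,onplane(w,*e[0],.029))
E
python3 -m jog '[{"grip":0.4,"x":-25,"y":-4,"z":0,"rx":0,"ry":0,"rz":0},{"grip":0.4,"x":-37,"y":-5,"z":0,"rx":0,"ry":0,"rz":0},{"grip":0.4,"x":-37,"y":-5,"z":0,"rx":0,"ry":0,"rz":0},{"grip":0.4,"x":-37,"y":-5,"z":0,"rx":0,"ry":0,"rz":0},{"grip":0.4,"x":-37,"y":-5,"z":0,"rx":0,"ry":0,"rz":0},{"grip":0.4,"x":-37,"y":-5,"z":0,"rx":0,"ry":0,"rz":0},{"grip":0.4,"x":-37,"y":-5,"z":0,"rx":0,"ry":0,"rz":0},{"grip":0.4,"x":-37,"y":-5,"z":0,"rx":0,"ry":0,"rz":0}]'
python3 -m jog '[{"grip":0.4,"x":-37,"y":-5,"z":0,"rx":0,"ry":0,"rz":0},{"grip":0.4,"x":-37,"y":-5,"z":0,"rx":0,"ry":0,"rz":0},{"grip":0.4,"x":-37,"y":-5,"z":0,"rx":0,"ry":0,"rz":0},{"grip":0.4,"x":-37,"y":-5,"z":0,"rx":0,"ry":0,"rz":0},{"grip":0.4,"x":-37,"y":-5,"z":0,"rx":0,"ry":0,"rz":0},{"grip":0.4,"x":-37,"y":-5,"z":0,"rx":0,"ry":0,"rz":0},{"grip":0.4,"x":-37,"y":-5,"z":0,"rx":0,"ry":0,"rz":0},{"grip":0.4,"x":0,"y":0,"z":0,"rx":0,"ry":0,"rz":0}]'
python3 -c "
from h import *
st(.4243,-.3134,.345,97.7)
w=read_camera('wrist');cv2.imwrite('pics/w5.png',w['frame'][:,:,::-1])"
```

```text
((323.2198791503906, 217.24008178710938), (158.23965454101562, 160.9969940185547), 92.69219970703125) [0.41409747 0.24778527 0.029     ]
time: 7.72
eef_pos: [0.4178, -0.0387, 0.3429]
tcp_rot: [0.658, 0.753, -0.001, -0.002]
contact_force: [1.0, 0.1, 0.5]
opening: 0.6
time: 8.38
eef_pos: [0.418, -0.3034, 0.3432]
tcp_rot: [0.66, 0.751, -0.001, -0.0]
contact_force: [-0.1, -1.0, 0.2]
opening: 0.603
t 8.38 pos [ 0.418  -0.3034  0.3432] ang 97.4 tilt(x,y axes z) -0.02 -0.11 F [-0.1 -1.   0.2] open 0.603
tool shift mm [-10.7   4.9  -1.8] norm 12.0 rz -0.3
```

View pics/w5.png

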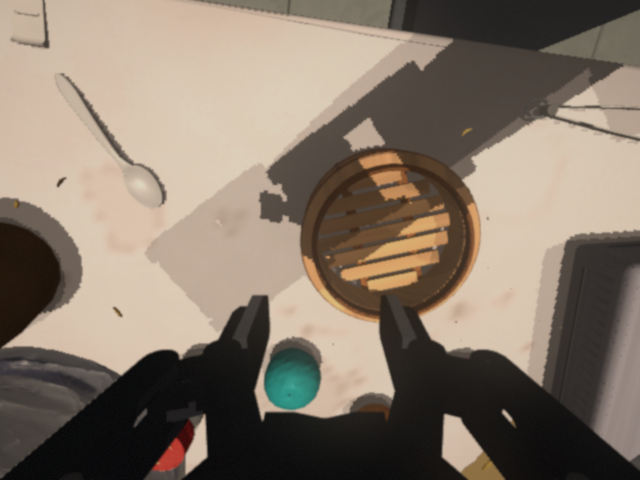

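In the wrist view the basket rim is a circle around (391,235), and the turquoise ball at (292,378) is clear. I'll refine the basket centre from both cameras.

Run:
```python
from h import *
w=read_camera('wrist')
crop(w,290,140,490,330,3.5,"pics/w5c.png")
t=read_camera('top'); cv2.imwrite('pics/t5.png',t["frame"][:,:,::-1])
```

```text
(no output)
```

View pics/w5c.png

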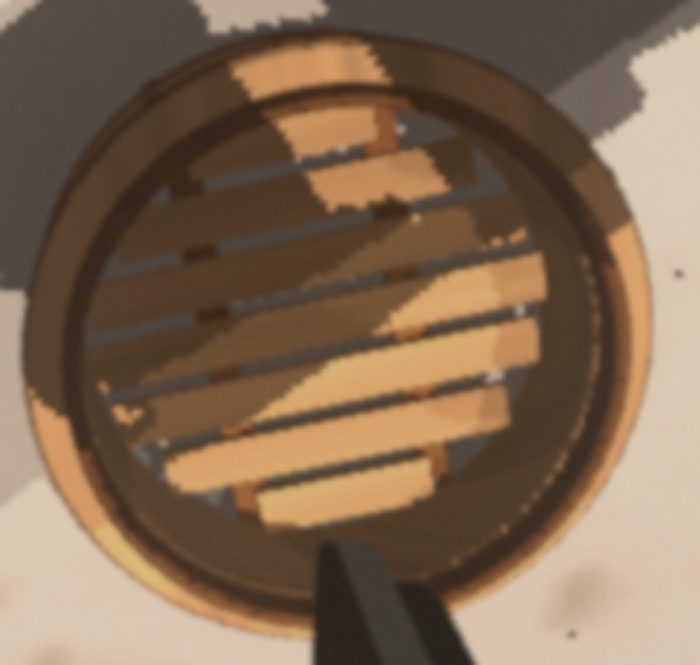

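View pics/t5.png

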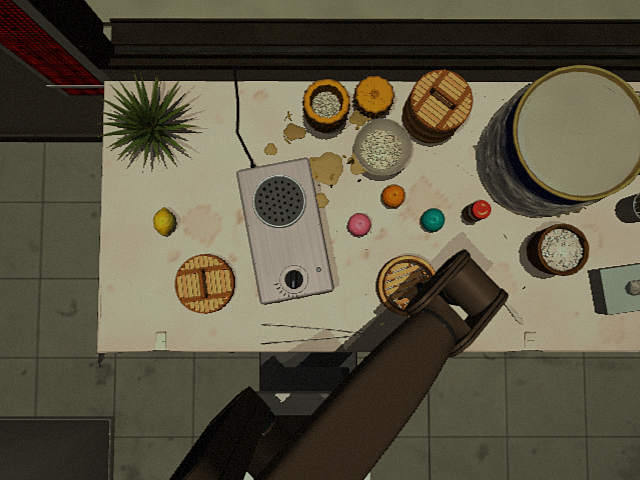

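Run:
```python
from h import *
w=read_camera('wrist'); t=read_camera('top')
print("basket wrist",onplane(w,386.6,235.7,.053), "wrist cam", -w["R"].T@w["t"])
hsv=cv2.cvtColor(t["frame"],cv2.COLOR_RGB2HSV)
m=cv2.inRange(hsv,(3,100,30),(25,255,255)); q=np.zeros_like(m); q[248:318,168:242]=m[248:318,168:242]
q=cv2.morphologyEx(q,cv2.MORPH_OPEN,np.ones((3,3)))
b=max(cv2.findContours(q,0,1)[0],key=cv2.contourArea); e=cv2.fitEllipse(cv2.convexHull(b)); print("lid top",e,onplane(t,*e[0],.025))
crop(t,235,155,325,245,6,"pics/t5c.png")
crop(t,165,245,245,325,6,"pics/t5l.png")
```

```text
basket wrist [ 0.40984282 -0.2485487   0.053     ] wrist cam [ 0.34182614 -0.30922769  0.31212537]
lid top ((204.26402282714844, 283.289306640625), (59.03404235839844, 59.85921096801758), 48.60780334472656) [0.419492   0.24916946 0.025     ]
```

View pics/t5c.png

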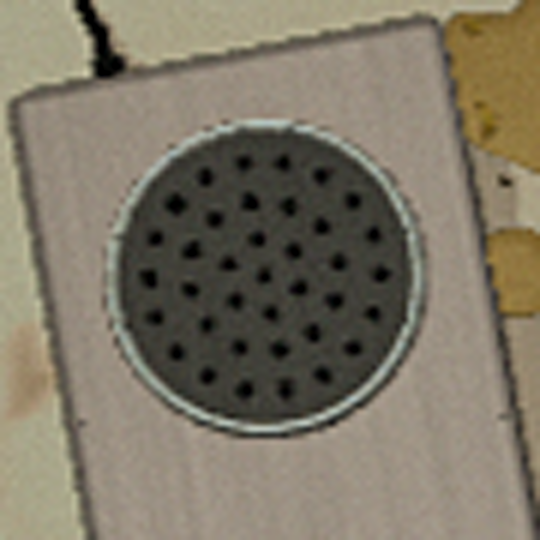

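View pics/t5l.png

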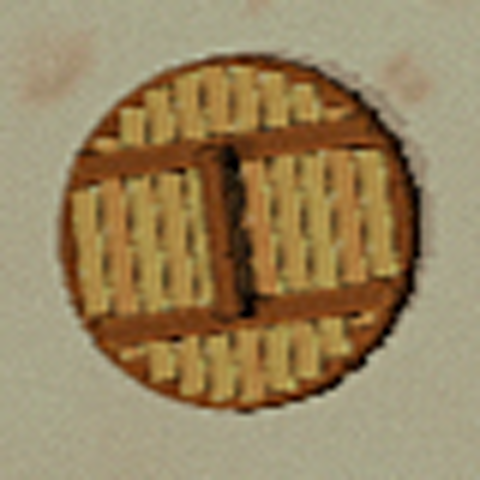

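Run:
```python
from h import *
t=read_camera('top')
print(onplane(t,235+266/6-.4,155+278/6-.4,.087))
f=cv2.cvtColor(t["frame"],cv2.COLOR_RGB2GRAY)[155:245,235:325]
m=(f<95).astype(np.uint8)
m=cv2.morphologyEx(m,cv2.MORPH_OPEN,np.ones((5,5)))
cs=cv2.findContours(m,0,1)[0]
for b in cs:
    if cv2.contourArea(b)>800: e=cv2.fitEllipse(cv2.convexHull(b)); print(e, onplane(t,235+e[0][0],155+e[0][1],.08))
```

```text
[0.61595744 0.0625741  0.087     ]
((43.61254119873047, 45.44443893432617), (48.71771240234375, 49.03046798706055), 42.77245330810547) [0.61806938 0.06377196 0.08      ]
```

```bash
python3 -m jog '[{"grip":0.4,"x":-11,"y":6,"z":10,"rx":0,"ry":0,"rz":0},{"grip":0.4,"x":0,"y":0,"z":30,"rx":0,"ry":0,"rz":0},{"grip":0.4,"x":0,"y":0,"z":35,"rx":0,"ry":0,"rz":0},{"grip":0.4,"x":0,"y":0,"z":30,"rx":0,"ry":0,"rz":0},{"grip":0.4,"x":0,"y":0,"z":20,"rx":0,"ry":0,"rz":0},{"grip":0.4,"x":0,"y":0,"z":10,"rx":0,"ry":0,"rz":0},{"grip":0.4,"x":0,"y":0,"z":0,"rx":0,"ry":0,"rz":0}]'
python3 -c "
from h import *
st(.424,-.3135,.199,97.4)
w=read_camera('wrist');cv2.imwrite('pics/w6.png',w['frame'][:,:,::-1])"
```

```text
time: 9.27
eef_pos: [0.4256, -0.3068, 0.2075]
tcp_rot: [0.658, 0.753, 0.0, -0.003]
contact_force: [0.6, 1.1, -0.1]
opening: 0.6
t 9.27 pos [ 0.4256 -0.3068  0.2075] ang 97.8 tilt(x,y axes z) 0.26 -0.18 F [ 0.6  1.1 -0.1] open 0.600
tool shift mm [-6.5 -2.5  8.4] norm 11.0 rz 0.4
```

View pics/w6.png

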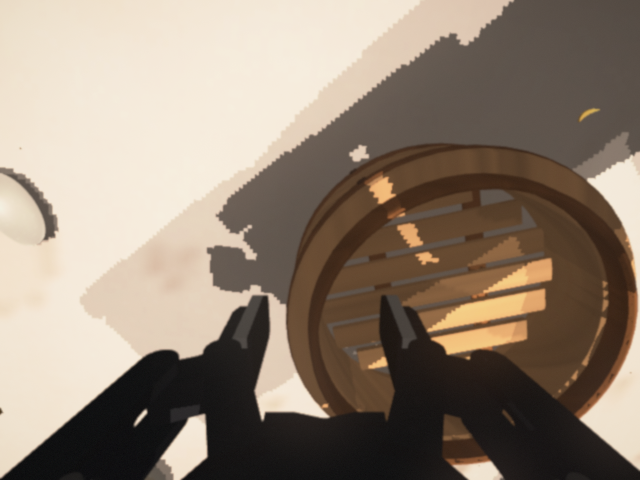

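One finger is inside the basket wall and one outside. Trimming the position and closing.

```bash
python3 -m jog '[{"grip":0.4,"x":-6,"y":-2,"z":5,"rx":0,"ry":0,"rz":0},{"grip":0.6,"x":0,"y":0,"z":3,"rx":0,"ry":0,"rz":0},{"grip":0.75,"x":0,"y":0,"z":0,"rx":0,"ry":0,"rz":0},{"grip":0.75,"x":0,"y":0,"z":0,"rx":0,"ry":0,"rz":0}]' 60
python3 -c "
from h import *
st(.424,-.3135,.199,97.4)
w=read_camera('wrist');cv2.imwrite('pics/w7.png',w['frame'][:,:,::-1])"
```

```text
time: 9.65
eef_pos: [0.4252, -0.3153, 0.2028]
tcp_rot: [0.658, 0.753, -0.0, 0.001]
contact_force: [-0.2, 0.2, -0.1]
opening: 0.248
t 9.65 pos [ 0.4252 -0.3153  0.2028] ang 97.7 tilt(x,y axes z) -0.07 0.05 F [-0.2  0.2 -0.1] open 0.248
tool shift mm [ 1.9 -1.   3.8] norm 4.0 rz 0.3
```

View pics/w7.png

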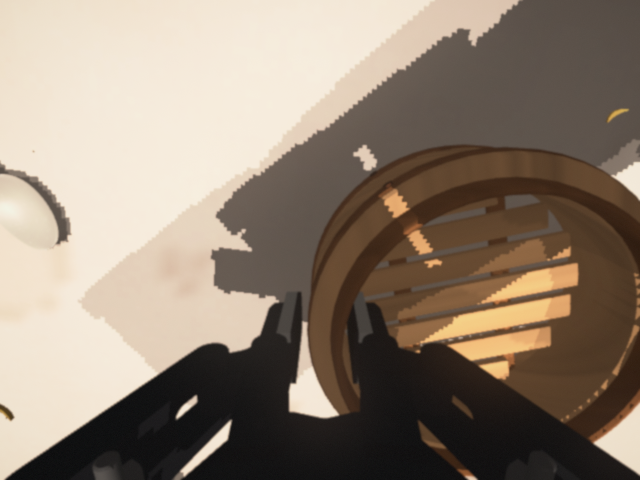

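```bash
python3 -m jog '[{"grip":0.75,"x":1.5,"y":-1,"z":3,"rx":0,"ry":0,"rz":0},{"grip":0.8,"x":0,"y":0,"z":0,"rx":0,"ry":0,"rz":0},{"grip":1,"x":0,"y":0,"z":0,"rx":0,"ry":0,"rz":0},{"grip":1,"x":0,"y":0,"z":0,"rx":0,"ry":0,"rz":0},{"grip":1,"x":0,"y":0,"z":0,"rx":0,"ry":0,"rz":0},{"grip":1,"x":0,"y":0,"z":0,"rx":0,"ry":0,"rz":0}]' 70
python3 -c "
from h import *
st(.424,-.3135,.199,97.4)"
```

```text
time: 10.2
eef_pos: [0.424, -0.3138, 0.1992]
tcp_rot: [0.658, 0.753, -0.0, 0.001]
contact_force: [-0.7, -1.2, 1.3]
opening: 0.15
t 10.20 pos [ 0.424  -0.3138  0.1992] ang 97.7 tilt(x,y axes z) -0.06 0.02 F [-0.7 -1.2  1.3] open 0.150
tool shift mm [0.3 0.  0.2] norm 0.0 rz 0.3
```

```bash
python3 -m jog '[{"grip":1,"x":0,"y":0,"z":-4,"rx":0,"ry":0,"rz":0},{"grip":1,"x":0,"y":0,"z":-8,"rx":0,"ry":0,"rz":0},{"grip":1,"x":0,"y":0,"z":-16,"rx":0,"ry":0,"rz":0},{"grip":1,"x":0,"y":0,"z":-25,"rx":0,"ry":0,"rz":0},{"grip":1,"x":0,"y":0,"z":-30,"rx":0,"ry":0,"rz":0},{"grip":1,"x":0,"y":0,"z":-27,"rx":0,"ry":0,"rz":0},{"grip":1,"x":0,"y":0,"z":-10,"rx":0,"ry":0,"rz":0},{"grip":1,"x":0,"y":0,"z":0,"rx":0,"ry":0,"rz":0}]'
python3 -c "
from h import *
st(.6258,-.0019,.31,97.4)
w=read_camera('wrist');cv2.imwrite('pics/w8.png',w['frame'][:,:,::-1]);w=read_camera('side');crop(w,230,180,450,370,3,'pics/s8.png')"
```

```text
time: 10.87
eef_pos: [0.4245, -0.314, 0.3224]
tcp_rot: [0.658, 0.753, -0.0, 0.003]
contact_force: [0.7, -0.8, -1.9]
opening: 0.148
t 10.87 pos [ 0.4245 -0.314   0.3224] ang 97.7 tilt(x,y axes z) -0.30 0.22 F [ 0.7 -0.8 -1.9] open 0.148
tool shift mm [282.4 241.3  11.9] norm 372.0 rz 0.3
```

View pics/s8.png

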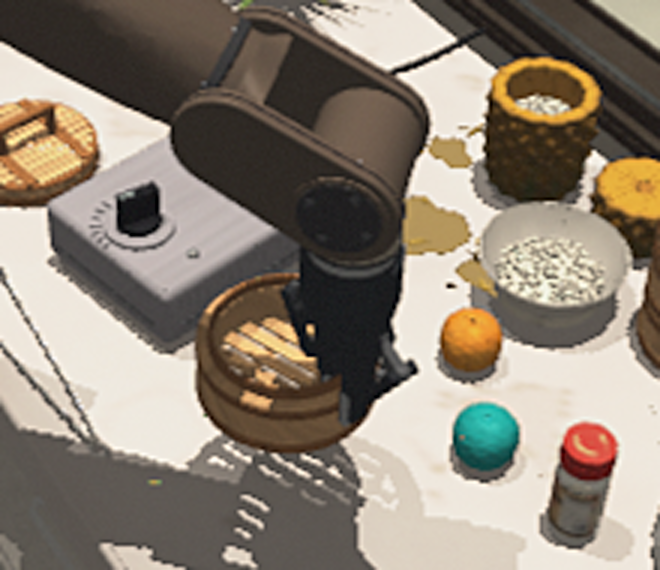

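The basket is lifted and about level. Carrying it to the collar.

```bash
python3 -m jog '[{"grip":1,"x":18,"y":16,"z":0,"rx":0,"ry":0,"rz":0},{"grip":1,"x":26,"y":22,"z":0,"rx":0,"ry":0,"rz":0},{"grip":1,"x":26,"y":22,"z":0,"rx":0,"ry":0,"rz":0},{"grip":1,"x":26,"y":22,"z":0,"rx":0,"ry":0,"rz":0},{"grip":1,"x":26,"y":22,"z":0,"rx":0,"ry":0,"rz":0},{"grip":1,"x":26,"y":22,"z":0,"rx":0,"ry":0,"rz":0},{"grip":1,"x":26,"y":22,"z":0,"rx":0,"ry":0,"rz":0},{"grip":1,"x":26,"y":22,"z":0,"rx":0,"ry":0,"rz":0}]'
python3 -m jog '[{"grip":1,"x":26,"y":22,"z":0,"rx":0,"ry":0,"rz":0},{"grip":1,"x":26,"y":22,"z":0,"rx":0,"ry":0,"rz":0},{"grip":1,"x":18,"y":16,"z":0,"rx":0,"ry":0,"rz":0},{"grip":1,"x":12,"y":11,"z":0,"rx":0,"ry":0,"rz":0},{"grip":1,"x":0,"y":0,"z":0,"rx":0,"ry":0,"rz":0},{"grip":1,"x":0,"y":0,"z":0,"rx":0,"ry":0,"rz":0}]'
python3 -c "
from h import *
st(.6258,-.0019,.3,97.4)
w=read_camera('wrist');cv2.imwrite('pics/w9.png',w['frame'][:,:,::-1]);w=read_camera('side');crop(w,230,130,450,330,3,'pics/s9.png');w=read_camera('top');crop(w,210,130,350,300,3.5,'pics/t9.png')"
```

```text
time: 11.63
eef_pos: [0.5653, -0.0907, 0.3155]
tcp_rot: [0.658, 0.753, -0.001, -0.003]
contact_force: [-0.3, -0.2, -1.0]
opening: 0.145
time: 12.13
eef_pos: [0.6246, -0.0014, 0.3166]
tcp_rot: [0.658, 0.753, -0.001, -0.002]
contact_force: [-0.8, -0.2, -1.6]
opening: 0.146
t 12.13 pos [ 0.6246 -0.0014  0.3166] ang 97.8 tilt(x,y axes z) 0.03 -0.24 F [-0.8 -0.2 -1.6] open 0.146
tool shift mm [-0.6  1.2 16.6] norm 17.0 rz 0.4
```

View pics/s9.png

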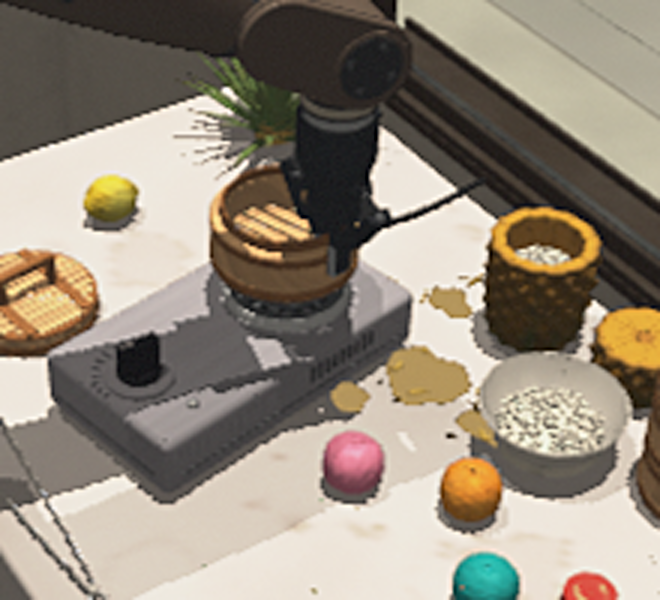

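View pics/w9.png

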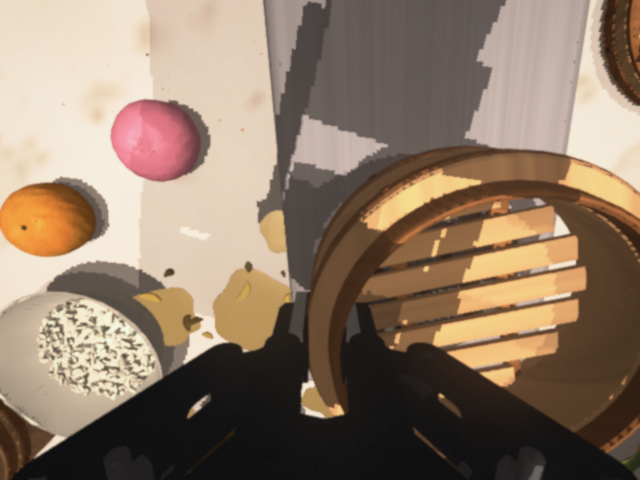

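View pics/t9.png

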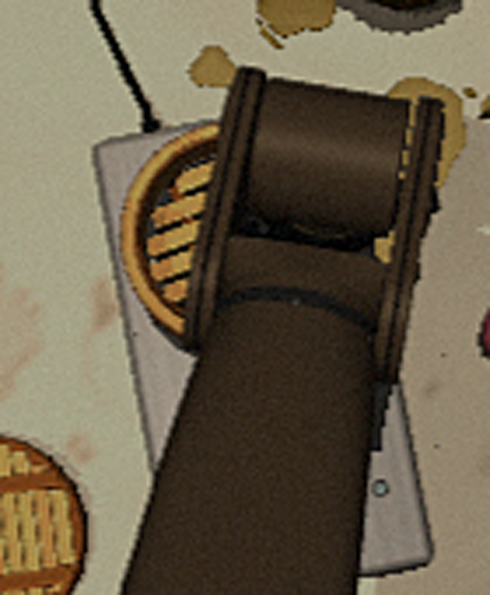

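```bash
python3 -m jog '[{"grip":1,"x":-0.5,"y":1,"z":10,"rx":0,"ry":0,"rz":0},{"grip":1,"x":0,"y":0,"z":10,"rx":0,"ry":0,"rz":0},{"grip":1,"x":0,"y":0,"z":6,"rx":0,"ry":0,"rz":0},{"grip":1,"x":0,"y":0,"z":0,"rx":0,"ry":0,"rz":0},{"grip":1,"x":0,"y":0,"z":0,"rx":0,"ry":0,"rz":0}]'
python3 -m jog '[{"grip":1,"x":0,"y":0,"z":3,"rx":0,"ry":0,"rz":0},{"grip":1,"x":0,"y":0,"z":2,"rx":0,"ry":0,"rz":0},{"grip":1,"x":0,"y":0,"z":0,"rx":0,"ry":0,"rz":0}]'
python3 -c "
from h import *
st(.6258,-.0019,.2742,97.4)"
```

```text
time: 12.7
eef_pos: [0.6256, -0.0024, 0.2916]
tcp_rot: [0.658, 0.753, -0.001, -0.001]
contact_force: [-0.0, 0.5, -2.6]
opening: 0.147
time: 12.95
eef_pos: [0.626, -0.0021, 0.2877]
tcp_rot: [0.658, 0.753, -0.0, -0.0]
contact_force: [-0.2, -0.0, -1.9]
opening: 0.146
t 12.95 pos [ 0.626  -0.0021  0.2877] ang 97.7 tilt(x,y axes z) 0.00 -0.02 F [-0.2 -0.  -1.9] open 0.146
tool shift mm [ 0.3 -0.1 13.5] norm 14.0 rz 0.3
```

```bash
python3 -m jog '[{"grip":1,"x":0,"y":0,"z":2,"rx":0,"ry":0,"rz":0},{"grip":1,"x":0,"y":0,"z":2,"rx":0,"ry":0,"rz":0},{"grip":1,"x":0,"y":0,"z":0,"rx":0,"ry":0,"rz":0}]'
python3 -m jog '[{"grip":1,"x":0,"y":0,"z":2,"rx":0,"ry":0,"rz":0},{"grip":1,"x":0,"y":0,"z":0,"rx":0,"ry":0,"rz":0}]'
```

```text
time: 13.2
eef_pos: [0.6259, -0.0021, 0.2835]
tcp_rot: [0.658, 0.753, -0.0, -0.0]
contact_force: [-0.3, 0.4, -1.8]
opening: 0.147
time: 13.37
eef_pos: [0.6259, -0.0022, 0.2816]
tcp_rot: [0.658, 0.753, -0.0, -0.0]
contact_force: [-0.1, 0.1, -1.5]
opening: 0.146
```

Passed the collar rim (z 0.286) with no contact. Continuing down.

```bash
python3 -m jog '[{"grip":1,"x":0,"y":0,"z":2,"rx":0,"ry":0,"rz":0},{"grip":1,"x":0,"y":0,"z":2,"rx":0,"ry":0,"rz":0},{"grip":1,"x":0,"y":0,"z":1.5,"rx":0,"ry":0,"rz":0},{"grip":1,"x":0,"y":0,"z":0,"rx":0,"ry":0,"rz":0},{"grip":1,"x":0,"y":0,"z":0,"rx":0,"ry":0,"rz":0}]'
python3 -m jog '[{"grip":1,"x":0,"y":0,"z":1.5,"rx":0,"ry":0,"rz":0},{"grip":1,"x":0,"y":0,"z":0,"rx":0,"ry":0,"rz":0}]'
```

```text
time: 13.78
eef_pos: [0.626, -0.0022, 0.2762]
tcp_rot: [0.658, 0.753, -0.0, -0.0]
contact_force: [0.4, 0.2, -1.9]
opening: 0.146
time: 13.95
eef_pos: [0.626, -0.0022, 0.2747]
tcp_rot: [0.658, 0.753, -0.0, -0.0]
contact_force: [0.2, -0.0, -1.3]
opening: 0.144
```

```bash
python3 -m jog '[{"grip":1,"x":0,"y":0,"z":1,"rx":0,"ry":0,"rz":0},{"grip":1,"x":0,"y":0,"z":0,"rx":0,"ry":0,"rz":0}]'
python3 -m jog '[{"grip":1,"x":0,"y":0,"z":0.7,"rx":0,"ry":0,"rz":0},{"grip":1,"x":0,"y":0,"z":0,"rx":0,"ry":0,"rz":0}]'
```

```text
time: 14.12
eef_pos: [0.6261, -0.0022, 0.2743]
tcp_rot: [0.658, 0.753, 0.0, 0.0]
contact_force: [-1.3, -0.4, 0.6]
opening: 0.148
time: 14.28
eef_pos: [0.6262, -0.0022, 0.2742]
tcp_rot: [0.658, 0.753, 0.0, 0.0]
contact_force: [-2.6, 0.9, 3.2]
opening: 0.148
```

```bash
python3 -m jog '[{"grip":0.8,"x":0,"y":0,"z":0,"rx":0,"ry":0,"rz":0},{"grip":0.6,"x":0,"y":0,"z":0,"rx":0,"ry":0,"rz":0},{"grip":0.6,"x":0,"y":0,"z":0,"rx":0,"ry":0,"rz":0},{"grip":0.6,"x":0,"y":0,"z":-10,"rx":0,"ry":0,"rz":0},{"grip":0.6,"x":0,"y":0,"z":-30,"rx":0,"ry":0,"rz":0},{"grip":0.5,"x":0,"y":0,"z":-35,"rx":0,"ry":0,"rz":0},{"grip":0.3,"x":0,"y":0,"z":-20,"rx":0,"ry":0,"rz":0}]'
python3 -c "
from h import *
st(.639,-.219,.30,97.4)
t=read_camera('top');print('bowl',onplane(t,382,150,.06),onplane(t,382,180,.06),'pink',onplane(t,359,224.5,.026),'turq',onplane(t,432,220,.026))"
python3 -m jog '[{"grip":0.1,"x":-25,"y":-2,"z":0,"rx":0,"ry":0,"rz":0},{"grip":0,"x":-37,"y":-3,"z":0,"rx":0,"ry":0,"rz":0},{"grip":0,"x":-37,"y":-3,"z":0,"rx":0,"ry":0,"rz":0},{"grip":0,"x":-37,"y":-3,"z":0,"rx":0,"ry":0,"rz":0},{"grip":0,"x":-37,"y":-3,"z":10,"rx":0,"ry":0,"rz":0},{"grip":0,"x":-30,"y":-2,"z":20,"rx":0,"ry":0,"rz":0},{"grip":0,"x":-13,"y":0,"z":20,"rx":0,"ry":0,"rz":0},{"grip":0,"x":0,"y":0,"z":0,"rx":0,"ry":0,"rz":0}]'
python3 -c "
from h import *
st(.639,-.219,.175,97.4)
w=read_camera('wrist');cv2.imwrite('pics/w10.png',w['frame'][:,:,::-1]);w=read_camera('top');crop(w,210,130,450,310,3.3,'pics/t10.png');w=read_camera('side');crop(w,230,130,450,330,3,'pics/s10.png')"
```

```text
time: 14.87
eef_pos: [0.6266, -0.0023, 0.3727]
tcp_rot: [0.658, 0.753, 0.001, 0.002]
contact_force: [0.6, -1.0, 1.1]
opening: 0.624
t 14.87 pos [ 0.6266 -0.0023  0.3727] ang 97.7 tilt(x,y axes z) -0.08 0.28 F [ 0.6 -1.   1.1] open 0.624
tool shift mm [-216.3  -17.1   72.9] norm 229.0 rz 0.3
bowl [ 0.74555086 -0.18739319  0.06      ] [ 0.67137581 -0.18685592  0.06      ] pink [ 0.56544749 -0.13292569  0.026     ] turq [ 0.57694044 -0.31455902  0.026     ]
time: 15.58
eef_pos: [0.6376, -0.2213, 0.3134]
tcp_rot: [0.66, 0.752, -0.001, -0.003]
contact_force: [-1.3, 1.0, -1.1]
opening: 0.998
t 15.58 pos [ 0.6376 -0.2213  0.3134] ang 97.4 tilt(x,y axes z) 0.20 -0.35 F [-1.3  1.  -1.1] open 0.998
tool shift mm [  1.6   2.5 138.4] norm 138.0 rz 0.0
```

View pics/w10.png

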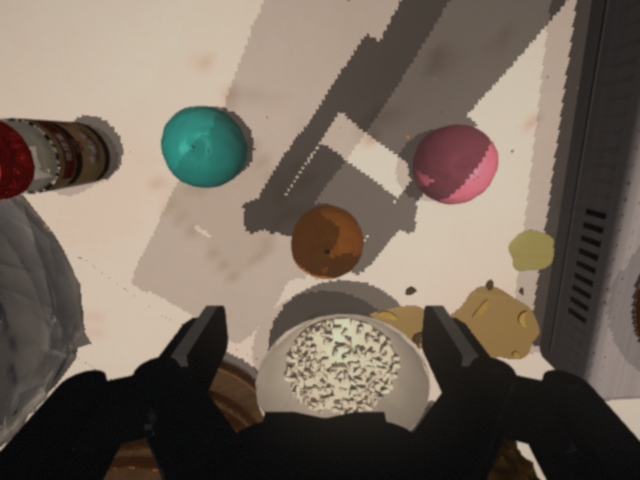

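View pics/s10.png

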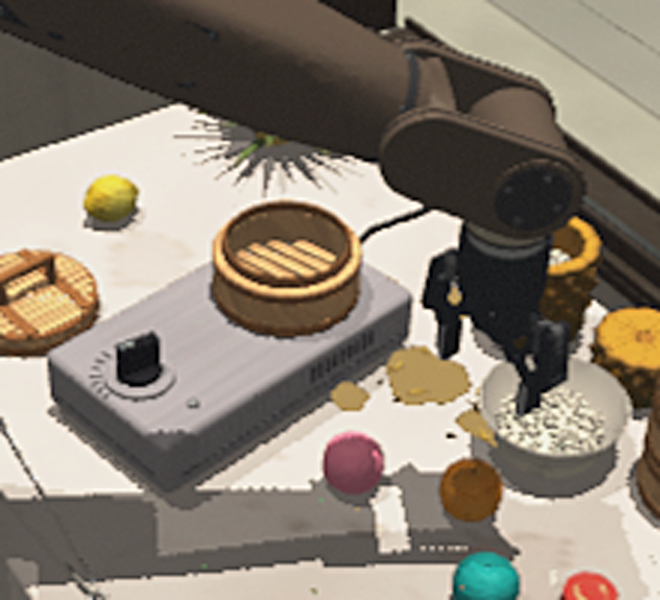

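View pics/t10.png

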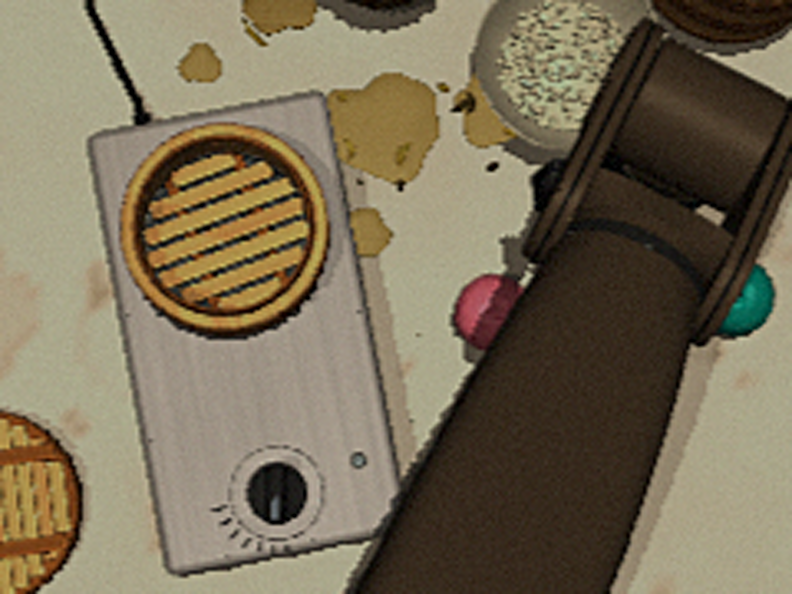

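The basket sits squarely on the collar. The mandarin at (326,241) is in line with the finger midpoint (324). The bowl is close by, so I'll check its rim height first.

Run:
```python
from h import *
t=read_camera('top');s=read_camera('side')
print(cross(t,(382,149),s,(415.3,265)))
for z in (.04,.05,.06): print(z,onplane(t,382,180,z), onplane(t,375,179,z))
print("basket lip/ledge", onplane(t,210+225/3.3,130+230/3.3,.128))
hsv=cv2.cvtColor(t["frame"],cv2.COLOR_RGB2HSV)
m=cv2.inRange(hsv,(3,100,30),(25,255,255)); q=np.zeros_like(m); q[163:236,243:312]=m[163:236,243:312]
q=cv2.morphologyEx(q,cv2.MORPH_OPEN,np.ones((3,3)))
b=max(cv2.findContours(q,0,1)[0],key=cv2.contourArea); e=cv2.fitEllipse(cv2.convexHull(b)); print("basket",e,onplane(t,*e[0],.128))
```

```text
(array([ 0.75431575, -0.19121882,  0.04947101]), np.float64(0.009059143037228129))
0.04 [ 0.67478151 -0.18923143  0.04      ] [ 0.67725023 -0.17192141  0.04      ]
0.05 [ 0.67307866 -0.18804367  0.05      ] [ 0.67553002 -0.17085543  0.05      ]
0.06 [ 0.67137581 -0.18685592  0.06      ] [ 0.6738098  -0.16978945  0.06      ]
basket lip/ledge [0.61336952 0.06185408 0.128     ]
basket ((277.6631164550781, 198.6929168701172), (63.055816650390625, 63.59627914428711), 1.337578535079956) [0.61570762 0.06306754 0.128     ]
```

```bash
python3 -m jog '[{"grip":0,"x":2,"y":1,"z":20,"rx":0,"ry":0,"rz":0},{"grip":0,"x":0,"y":0,"z":30,"rx":0,"ry":0,"rz":0},{"grip":0,"x":0,"y":0,"z":30,"rx":0,"ry":0,"rz":0},{"grip":0,"x":0,"y":0,"z":25,"rx":0,"ry":0,"rz":0},{"grip":0,"x":0,"y":0,"z":15,"rx":0,"ry":0,"rz":0},{"grip":0,"x":0,"y":0,"z":0,"rx":0,"ry":0,"rz":0}]'
python3 -c "
from h import *
st(.639,-.219,.177,97.4)
w=read_camera('wrist');cv2.imwrite('pics/w11.png',w['frame'][:,:,::-1])"
```

```text
time: 16.33
eef_pos: [0.6388, -0.2146, 0.195]
tcp_rot: [0.658, 0.753, -0.001, -0.003]
contact_force: [-0.8, 0.4, -0.7]
opening: 1.003
t 16.33 pos [ 0.6388 -0.2146  0.195 ] ang 97.8 tilt(x,y axes z) 0.21 -0.29 F [-0.8  0.4 -0.7] open 1.003
tool shift mm [-4.5 -0.3 18. ] norm 19.0 rz 0.4
```

View pics/w11.png

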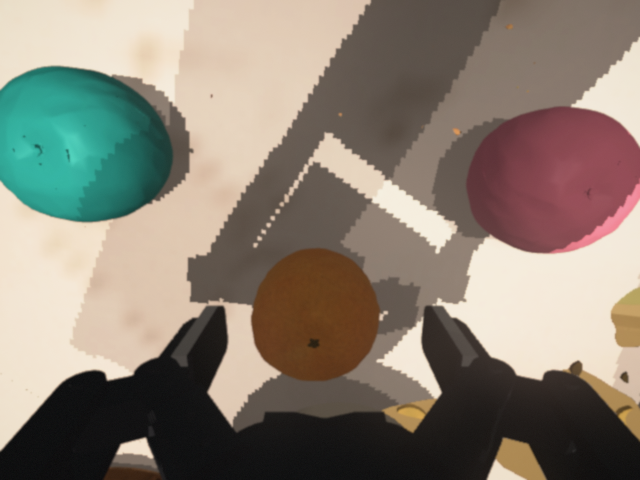

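```bash
python3 -m jog '[{"grip":0,"x":-4,"y":0,"z":10,"rx":0,"ry":0,"rz":0},{"grip":0,"x":0,"y":0,"z":6,"rx":0,"ry":0,"rz":0},{"grip":0.15,"x":0,"y":0,"z":0,"rx":0,"ry":0,"rz":0},{"grip":0.25,"x":0,"y":0,"z":0,"rx":0,"ry":0,"rz":0}]' 25
python3 -c "
from h import *
st(.639,-.219,.177,97.4)
w=read_camera('wrist');cv2.imwrite('pics/w12.png',w['frame'][:,:,::-1])"
```

```text
time: 16.72
eef_pos: [0.6405, -0.2205, 0.1828]
tcp_rot: [0.658, 0.753, 0.0, 0.0]
contact_force: [0.6, 0.6, 0.4]
opening: 0.759
t 16.72 pos [ 0.6405 -0.2205  0.1828] ang 97.7 tilt(x,y axes z) -0.02 0.04 F [0.6 0.6 0.4] open 0.759
tool shift mm [ 1.7 -1.3  5.8] norm 6.0 rz 0.3
```

View pics/w12.png

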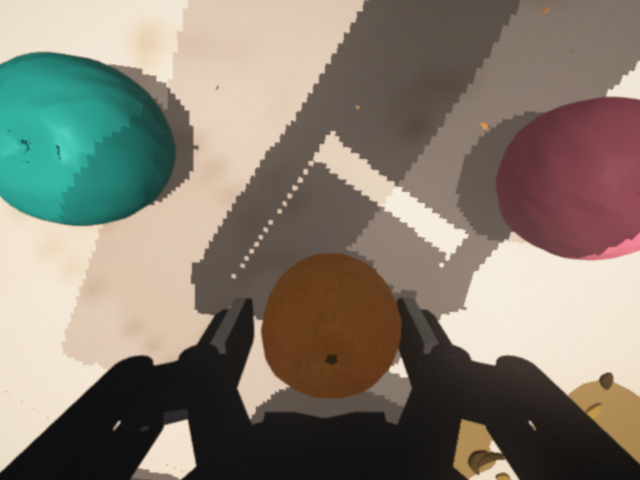

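Shift +1.5 in x, 5 mm further down, then close lightly.

```bash
python3 -m jog '[{"grip":0.2,"x":1.5,"y":-1,"z":5,"rx":0,"ry":0,"rz":0},{"grip":0.25,"x":0,"y":0,"z":0,"rx":0,"ry":0,"rz":0},{"grip":0.5,"x":0,"y":0,"z":0,"rx":0,"ry":0,"rz":0},{"grip":0.6,"x":0,"y":0,"z":0,"rx":0,"ry":0,"rz":0},{"grip":0.6,"x":0,"y":0,"z":0,"rx":0,"ry":0,"rz":0},{"grip":0.6,"x":0,"y":0,"z":0,"rx":0,"ry":0,"rz":0}]' 30
python3 -c "
from h import *
st(.639,-.219,.177,97.4)"
python3 -m jog '[{"grip":0.6,"x":0,"y":0,"z":-4,"rx":0,"ry":0,"rz":0},{"grip":0.6,"x":0,"y":0,"z":-10,"rx":0,"ry":0,"rz":0},{"grip":0.6,"x":0,"y":0,"z":-25,"rx":0,"ry":0,"rz":0},{"grip":0.6,"x":0,"y":0,"z":-35,"rx":0,"ry":0,"rz":0},{"grip":0.6,"x":0,"y":0,"z":-35,"rx":0,"ry":0,"rz":0},{"grip":0.6,"x":0,"y":0,"z":-35,"rx":0,"ry":0,"rz":0},{"grip":0.6,"x":0,"y":0,"z":-15,"rx":0,"ry":0,"rz":0},{"grip":0.6,"x":0,"y":0,"z":0,"rx":0,"ry":0,"rz":0}]'
python3 -c "
from h import *
st(.617,.0635,.33,97.4)
w=read_camera('wrist');cv2.imwrite('pics/w13.png',w['frame'][:,:,::-1])"
```

```text
time: 17.27
eef_pos: [0.6391, -0.2189, 0.1773]
tcp_rot: [0.658, 0.753, 0.0, 0.0]
contact_force: [-0.1, -0.1, 0.1]
opening: 0.65
t 17.27 pos [ 0.6391 -0.2189  0.1773] ang 97.7 tilt(x,y axes z) -0.00 0.01 F [-0.1 -0.1  0.1] open 0.650
tool shift mm [-0.1 -0.1  0.3] norm 0.0 rz 0.3
time: 17.93
eef_pos: [0.6403, -0.2194, 0.3431]
tcp_rot: [0.658, 0.753, 0.001, 0.006]
contact_force: [0.3, -0.0, -0.2]
opening: 0.65
t 17.93 pos [ 0.6403 -0.2194  0.3431] ang 97.7 tilt(x,y axes z) -0.38 0.54 F [ 0.3 -0.  -0.2] open 0.650
tool shift mm [283.5  14.7  11.4] norm 284.0 rz 0.3
```

View pics/w13.png

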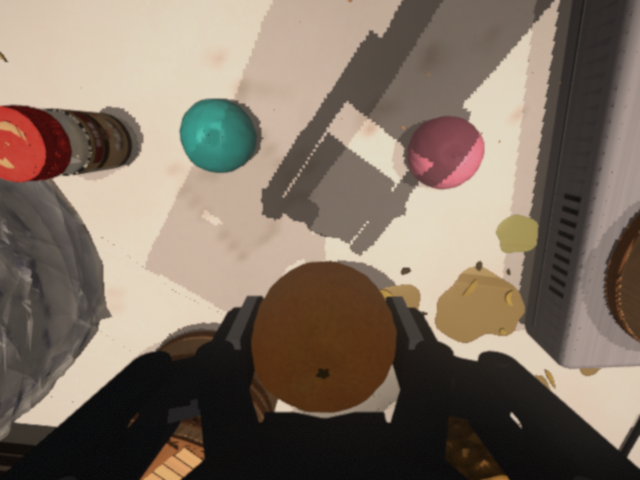

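The mandarin is held at (323,337). Carrying it over the basket.

```bash
python3 -m jog '[{"grip":0.6,"x":23,"y":1,"z":0,"rx":0,"ry":0,"rz":0},{"grip":0.6,"x":35,"y":2,"z":0,"rx":0,"ry":0,"rz":0},{"grip":0.6,"x":35,"y":2,"z":0,"rx":0,"ry":0,"rz":0},{"grip":0.6,"x":35,"y":2,"z":0,"rx":0,"ry":0,"rz":0},{"grip":0.6,"x":35,"y":2,"z":0,"rx":0,"ry":0,"rz":0},{"grip":0.6,"x":35,"y":2,"z":0,"rx":0,"ry":0,"rz":0},{"grip":0.6,"x":35,"y":2,"z":0,"rx":0,"ry":0,"rz":0},{"grip":0.6,"x":30,"y":2,"z":0,"rx":0,"ry":0,"rz":0}]'
python3 -m jog '[{"grip":0.6,"x":20,"y":1,"z":0,"rx":0,"ry":0,"rz":0},{"grip":0.6,"x":0,"y":0,"z":0,"rx":0,"ry":0,"rz":0},{"grip":0.6,"x":0,"y":0,"z":0,"rx":0,"ry":0,"rz":0}]'
python3 -c "
from h import *
st(.617,.0635,.2713,97.4)
w=read_camera('side');crop(w,230,130,450,330,3,'pics/s14.png')"
```

```text
time: 18.65
eef_pos: [0.6173, 0.0459, 0.332]
tcp_rot: [0.658, 0.753, -0.002, -0.003]
contact_force: [0.2, 0.3, 0.6]
opening: 0.649
time: 18.9
eef_pos: [0.6161, 0.0648, 0.3327]
tcp_rot: [0.657, 0.754, -0.002, -0.002]
contact_force: [-0.2, -1.1, -1.2]
opening: 0.648
t 18.90 pos [0.6161 0.0648 0.3327] ang 97.8 tilt(x,y axes z) 0.04 -0.33 F [-0.2 -1.1 -1.2] open 0.648
tool shift mm [-1.4  1.  61.4] norm 61.0 rz 0.4
```

View pics/s14.png

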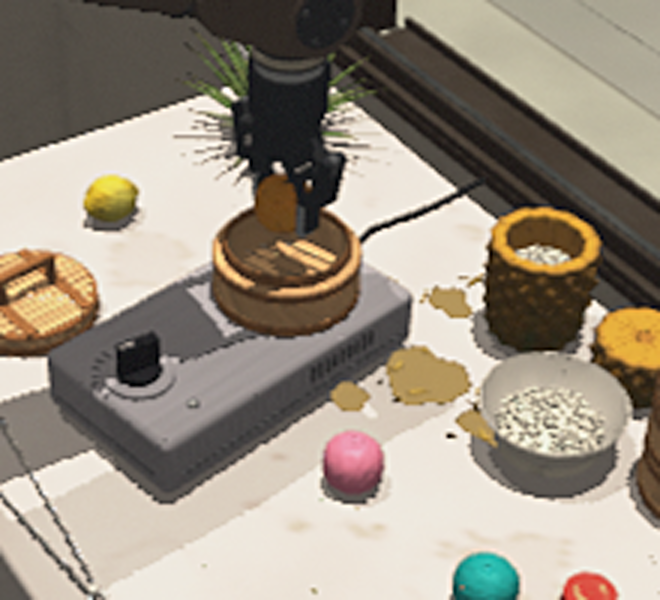

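```bash
python3 -m jog '[{"grip":0.6,"x":-1.5,"y":1,"z":15,"rx":0,"ry":0,"rz":0},{"grip":0.6,"x":0,"y":0,"z":18,"rx":0,"ry":0,"rz":0},{"grip":0.6,"x":0,"y":0,"z":12,"rx":0,"ry":0,"rz":0},{"grip":0.6,"x":0,"y":0,"z":5,"rx":0,"ry":0,"rz":0},{"grip":0.6,"x":0,"y":0,"z":3,"rx":0,"ry":0,"rz":0},{"grip":0.6,"x":0,"y":0,"z":0,"rx":0,"ry":0,"rz":0},{"grip":0.6,"x":0,"y":0,"z":0,"rx":0,"ry":0,"rz":0}]'
python3 -c "
from h import *
st(.617,.0635,.2713,97.4)"
```

```text
time: 19.53
eef_pos: [0.6186, 0.062, 0.2838]
tcp_rot: [0.658, 0.753, 0.0, 0.0]
contact_force: [-0.1, -0.2, -0.6]
opening: 0.65
t 19.53 pos [0.6186 0.062  0.2838] ang 97.7 tilt(x,y axes z) -0.01 0.05 F [-0.1 -0.2 -0.6] open 0.650
tool shift mm [ 1.7 -1.4 12.4] norm 13.0 rz 0.3
```

```bash
python3 -m jog '[{"grip":0.6,"x":1,"y":-1,"z":4,"rx":0,"ry":0,"rz":0},{"grip":0.6,"x":0,"y":0,"z":4,"rx":0,"ry":0,"rz":0},{"grip":0.6,"x":0,"y":0,"z":2.5,"rx":0,"ry":0,"rz":0},{"grip":0.6,"x":0,"y":0,"z":0,"rx":0,"ry":0,"rz":0},{"grip":0.6,"x":0,"y":0,"z":0,"rx":0,"ry":0,"rz":0}]'
python3 -m jog '[{"grip":0.6,"x":0,"y":0,"z":1,"rx":0,"ry":0,"rz":0},{"grip":0.6,"x":0,"y":0,"z":0,"rx":0,"ry":0,"rz":0}]'
python3 -m jog '[{"grip":0.6,"x":0,"y":0,"z":1,"rx":0,"ry":0,"rz":0},{"grip":0.6,"x":0,"y":0,"z":0,"rx":0,"ry":0,"rz":0}]'
```

```text
time: 19.95
eef_pos: [0.6171, 0.0633, 0.2725]
tcp_rot: [0.658, 0.753, -0.0, -0.0]
contact_force: [-0.5, 0.2, -1.1]
opening: 0.649
time: 20.12
eef_pos: [0.6172, 0.0632, 0.2717]
tcp_rot: [0.658, 0.753, 0.0, 0.0]
contact_force: [-0.5, 0.8, -0.6]
opening: 0.652
time: 20.28
eef_pos: [0.6174, 0.0632, 0.2712]
tcp_rot: [0.658, 0.753, 0.0, 0.0]
contact_force: [-0.8, -0.2, 1.1]
opening: 0.65
```

```bash
python3 -m jog '[{"grip":0.3,"x":0,"y":0,"z":0,"rx":0,"ry":0,"rz":0},{"grip":0.22,"x":0,"y":0,"z":0,"rx":0,"ry":0,"rz":0},{"grip":0.22,"x":0,"y":0,"z":0,"rx":0,"ry":0,"rz":0},{"grip":0.22,"x":0,"y":0,"z":-8,"rx":0,"ry":0,"rz":0},{"grip":0.22,"x":0,"y":0,"z":-20,"rx":0,"ry":0,"rz":0},{"grip":0.22,"x":0,"y":0,"z":-25,"rx":0,"ry":0,"rz":0},{"grip":0.22,"x":0,"y":0,"z":-25,"rx":0,"ry":0,"rz":0},{"grip":0.22,"x":0,"y":0,"z":-20,"rx":0,"ry":0,"rz":0}]'
python3 -c "
from h import *
st(.4199,.2496,.32,97.7)
w=read_camera('wrist');cv2.imwrite('pics/w15.png',w['frame'][:,:,::-1])"
```

```text
time: 20.95
eef_pos: [0.6174, 0.0632, 0.3715]
tcp_rot: [0.658, 0.753, 0.001, 0.001]
contact_force: [-0.1, 0.5, 0.6]
opening: 0.783
t 20.95 pos [0.6174 0.0632 0.3715] ang 97.7 tilt(x,y axes z) -0.03 0.14 F [-0.1  0.5  0.6] open 0.783
tool shift mm [ 211.1 -170.9   51. ] norm 276.0 rz -0.0
```

View pics/w15.png

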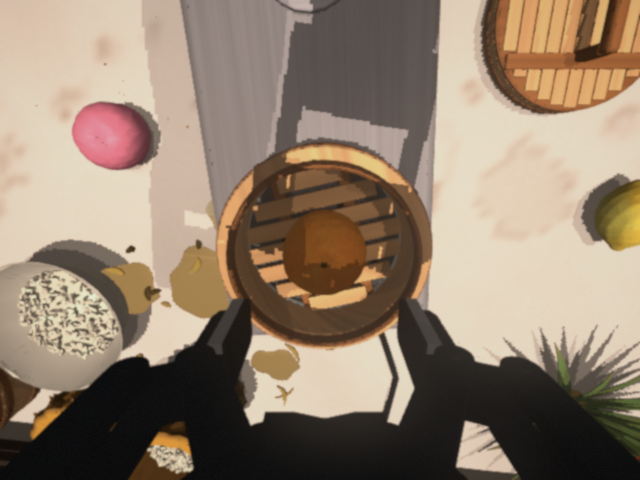

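The mandarin is in the basket, near the centre at (325,250). Going back for the lid.

```bash
python3 -m jog '[{"grip":0.22,"x":21,"y":-16,"z":0,"rx":0,"ry":0,"rz":0},{"grip":0.3,"x":27,"y":-22,"z":0,"rx":0,"ry":0,"rz":0},{"grip":0.4,"x":27,"y":-22,"z":0,"rx":0,"ry":0,"rz":0},{"grip":0.4,"x":27,"y":-22,"z":0,"rx":0,"ry":0,"rz":0},{"grip":0.4,"x":27,"y":-22,"z":10,"rx":0,"ry":0,"rz":0},{"grip":0.4,"x":27,"y":-22,"z":15,"rx":0,"ry":0,"rz":0},{"grip":0.4,"x":27,"y":-22,"z":20,"rx":0,"ry":0,"rz":0},{"grip":0.4,"x":28,"y":-23,"z":20,"rx":0,"ry":0,"rz":0}]'
python3 -m jog '[{"grip":0.4,"x":0,"y":0,"z":20,"rx":0,"ry":0,"rz":0},{"grip":0.4,"x":0,"y":0,"z":0,"rx":0,"ry":0,"rz":0},{"grip":0.4,"x":0,"y":0,"z":0,"rx":0,"ry":0,"rz":0}]'
python3 -c "
from h import *
st(.4199,.2496,.2165,97.7)
w=read_camera('wrist');cv2.imwrite('pics/w16.png',w['frame'][:,:,::-1])"
```

```text
time: 21.67
eef_pos: [0.4184, 0.2503, 0.3042]
tcp_rot: [0.658, 0.753, 0.001, 0.001]
contact_force: [0.3, 0.7, -0.6]
opening: 0.601
time: 21.92
eef_pos: [0.4192, 0.2496, 0.2834]
tcp_rot: [0.658, 0.753, -0.001, -0.0]
contact_force: [0.7, -0.2, 0.4]
opening: 0.598
t 21.92 pos [0.4192 0.2496 0.2834] ang 97.7 tilt(x,y axes z) -0.03 -0.09 F [ 0.7 -0.2  0.4] open 0.598
tool shift mm [-0.   0.8 66.9] norm 67.0 rz 0.0
```

View pics/w16.png

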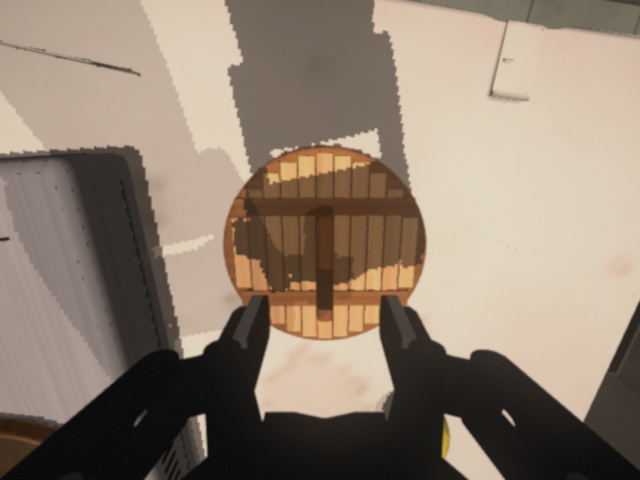

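The bar (column 325) is centred between the fingers. Descending and gripping.

```bash
python3 -m jog '[{"grip":0.4,"x":0,"y":1,"z":20,"rx":0,"ry":0,"rz":0},{"grip":0.4,"x":0,"y":0,"z":25,"rx":0,"ry":0,"rz":0},{"grip":0.4,"x":0,"y":0,"z":15,"rx":0,"ry":0,"rz":0},{"grip":0.4,"x":0,"y":0,"z":5,"rx":0,"ry":0,"rz":0},{"grip":0.6,"x":0,"y":0,"z":0,"rx":0,"ry":0,"rz":0},{"grip":0.8,"x":0,"y":0,"z":0,"rx":0,"ry":0,"rz":0}]' 60
python3 -c "
from h import *
st(.4199,.2496,.2165,97.7)"
```

```text
time: 22.47
eef_pos: [0.4219, 0.2494, 0.2203]
tcp_rot: [0.659, 0.753, 0.001, 0.001]
contact_force: [0.3, 1.2, -0.2]
opening: 0.327
t 22.47 pos [0.4219 0.2494 0.2203] ang 97.6 tilt(x,y axes z) 0.03 0.15 F [ 0.3  1.2 -0.2] open 0.327
tool shift mm [ 0.5 -2.   3.8] norm 4.0 rz -0.1
```

```bash
python3 -m jog '[{"grip":0.8,"x":0,"y":-2,"z":3,"rx":0,"ry":0,"rz":0},{"grip":0.8,"x":0,"y":0,"z":0,"rx":0,"ry":0,"rz":0},{"grip":1,"x":0,"y":0,"z":0,"rx":0,"ry":0,"rz":0},{"grip":1,"x":0,"y":0,"z":0,"rx":0,"ry":0,"rz":0},{"grip":1,"x":0,"y":0,"z":0,"rx":0,"ry":0,"rz":0},{"grip":1,"x":0,"y":0,"z":0,"rx":0,"ry":0,"rz":0}]' 60
python3 -c "
from h import *
st(.4199,.2496,.2165,97.7)"
```

```text
time: 22.97
eef_pos: [0.419, 0.2495, 0.2168]
tcp_rot: [0.658, 0.753, 0.001, 0.0]
contact_force: [-2.1, 0.1, 6.0]
opening: 0.108
t 22.97 pos [0.419  0.2495 0.2168] ang 97.7 tilt(x,y axes z) 0.01 0.09 F [-2.1  0.1  6. ] open 0.108
tool shift mm [-0.   0.9  0.3] norm 1.0 rz -0.0
```

```bash
python3 -m jog '[{"grip":1,"x":0,"y":0,"z":-5,"rx":0,"ry":0,"rz":0},{"grip":1,"x":0,"y":0,"z":-12,"rx":0,"ry":0,"rz":0},{"grip":1,"x":0,"y":0,"z":-25,"rx":0,"ry":0,"rz":0},{"grip":1,"x":0,"y":0,"z":-35,"rx":0,"ry":0,"rz":0},{"grip":1,"x":0,"y":0,"z":-35,"rx":0,"ry":0,"rz":0},{"grip":1,"x":0,"y":0,"z":-35,"rx":0,"ry":0,"rz":0},{"grip":1,"x":0,"y":0,"z":-25,"rx":0,"ry":0,"rz":0},{"grip":1,"x":0,"y":0,"z":-8,"rx":0,"ry":0,"rz":0}]'
python3 -m jog '[{"grip":1,"x":-20,"y":15,"z":0,"rx":0,"ry":0,"rz":0},{"grip":1,"x":-27,"y":22,"z":0,"rx":0,"ry":0,"rz":0},{"grip":1,"x":-27,"y":22,"z":0,"rx":0,"ry":0,"rz":0},{"grip":1,"x":-27,"y":22,"z":0,"rx":0,"ry":0,"rz":0},{"grip":1,"x":-27,"y":22,"z":0,"rx":0,"ry":0,"rz":0},{"grip":1,"x":-27,"y":22,"z":0,"rx":0,"ry":0,"rz":0},{"grip":1,"x":-27,"y":22,"z":0,"rx":0,"ry":0,"rz":0},{"grip":1,"x":-16,"y":14,"z":0,"rx":0,"ry":0,"rz":0}]'
python3 -m jog '[{"grip":1,"x":0,"y":0,"z":0,"rx":0,"ry":0,"rz":0},{"grip":1,"x":0,"y":0,"z":0,"rx":0,"ry":0,"rz":0}]'
python3 -c "
from h import *
st(.6165,.0631,.3598,97.7)
w=read_camera('wrist');cv2.imwrite('pics/w17.png',w['frame'][:,:,::-1])
w=read_camera('side');crop(w,230,130,450,330,3,'pics/s17.png')"
```

```text
time: 23.63
eef_pos: [0.419, 0.2496, 0.4006]
tcp_rot: [0.658, 0.753, 0.004, 0.002]
contact_force: [0.5, 0.1, -0.8]
opening: 0.114
time: 24.3
eef_pos: [0.606, 0.0721, 0.393]
tcp_rot: [0.659, 0.752, -0.001, -0.001]
contact_force: [-0.4, 0.1, -1.2]
opening: 0.112
time: 24.47
eef_pos: [0.6048, 0.0737, 0.3931]
tcp_rot: [0.659, 0.752, -0.001, -0.002]
contact_force: [-0.8, 0.8, -1.4]
opening: 0.108
t 24.47 pos [0.6048 0.0737 0.3931] ang 97.6 tilt(x,y axes z) 0.06 -0.25 F [-0.8  0.8 -1.4] open 0.108
tool shift mm [-12.1  10.4  33.2] norm 37.0 rz -0.1
```

View pics/s17.png

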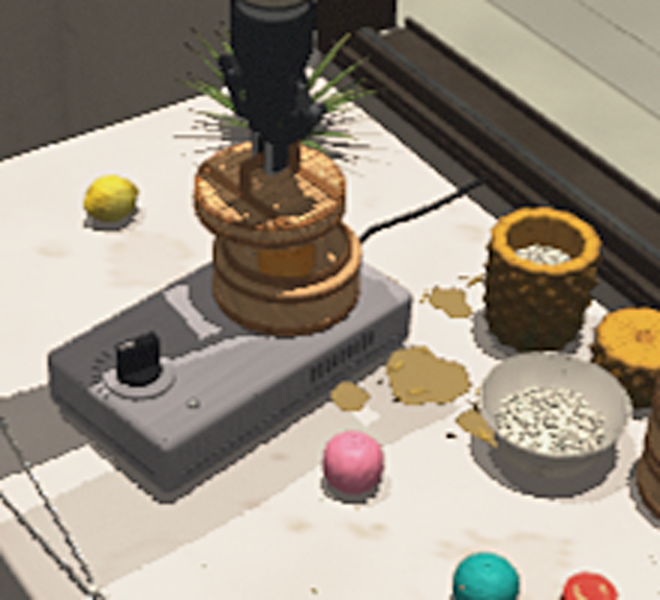

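```bash
python3 -m jog '[{"grip":1,"x":-6,"y":5,"z":0,"rx":0,"ry":0,"rz":0},{"grip":1,"x":-6,"y":5,"z":10,"rx":0,"ry":0,"rz":0},{"grip":1,"x":0,"y":0,"z":12,"rx":0,"ry":0,"rz":0},{"grip":1,"x":0,"y":0,"z":8,"rx":0,"ry":0,"rz":0},{"grip":1,"x":0,"y":0,"z":0,"rx":0,"ry":0,"rz":0},{"grip":1,"x":0,"y":0,"z":0,"rx":0,"ry":0,"rz":0},{"grip":1,"x":0,"y":0,"z":0,"rx":0,"ry":0,"rz":0}]'
python3 -c "
from h import *
st(.6165,.0631,.3448,97.7)"
```

```text
time: 25.15
eef_pos: [0.616, 0.0643, 0.3656]
tcp_rot: [0.658, 0.753, -0.0, -0.0]
contact_force: [-0.1, 0.1, -1.1]
opening: 0.112
t 25.15 pos [0.616  0.0643 0.3656] ang 97.7 tilt(x,y axes z) 0.01 -0.02 F [-0.1  0.1 -1.1] open 0.112
tool shift mm [-1.2  0.3 20.8] norm 21.0 rz 0.0
```

```bash
python3 -m jog '[{"grip":1,"x":-1,"y":0.5,"z":4,"rx":0,"ry":0,"rz":0},{"grip":1,"x":0,"y":0,"z":3,"rx":0,"ry":0,"rz":0},{"grip":1,"x":0,"y":0,"z":0,"rx":0,"ry":0,"rz":0},{"grip":1,"x":0,"y":0,"z":0,"rx":0,"ry":0,"rz":0}]'
python3 -c "
from h import *
st(.6165,.0631,.3448,97.7)
w=read_camera('side');crop(w,270,160,380,260,6,'pics/s18.png')"
```

```text
time: 25.48
eef_pos: [0.6166, 0.0631, 0.3586]
tcp_rot: [0.658, 0.753, -0.0, -0.0]
contact_force: [0.1, -0.1, -1.3]
opening: 0.11
t 25.48 pos [0.6166 0.0631 0.3586] ang 97.7 tilt(x,y axes z) 0.00 -0.02 F [ 0.1 -0.1 -1.3] open 0.110
tool shift mm [-0.  -0.1 13.8] norm 14.0 rz -0.0
```

View pics/s18.png

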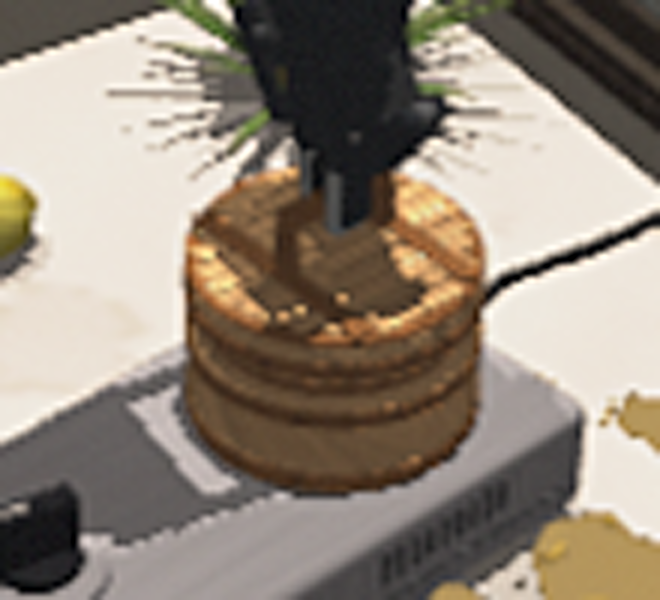

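The lid is concentric with the basket: its sides run 188–484 and the basket's about 186–480. Lowering slowly.

```bash
python3 -m jog '[{"grip":1,"x":0,"y":0,"z":2,"rx":0,"ry":0,"rz":0},{"grip":1,"x":0,"y":0,"z":1.5,"rx":0,"ry":0,"rz":0},{"grip":1,"x":0,"y":0,"z":0,"rx":0,"ry":0,"rz":0}]'
python3 -m jog '[{"grip":1,"x":0,"y":0,"z":2,"rx":0,"ry":0,"rz":0},{"grip":1,"x":0,"y":0,"z":1,"rx":0,"ry":0,"rz":0},{"grip":1,"x":0,"y":0,"z":0,"rx":0,"ry":0,"rz":0}]'
```

```text
time: 25.78
eef_pos: [0.6166, 0.0632, 0.3548]
tcp_rot: [0.658, 0.753, -0.0, -0.0]
contact_force: [-0.4, 0.0, -1.3]
opening: 0.112
time: 26.03
eef_pos: [0.6166, 0.0632, 0.3518]
tcp_rot: [0.658, 0.753, -0.0, -0.0]
contact_force: [-0.5, -0.2, -0.9]
opening: 0.111
```

```bash
python3 -m jog '[{"grip":1,"x":0,"y":0,"z":2,"rx":0,"ry":0,"rz":0},{"grip":1,"x":0,"y":0,"z":2,"rx":0,"ry":0,"rz":0},{"grip":1,"x":0,"y":0,"z":1.5,"rx":0,"ry":0,"rz":0},{"grip":1,"x":0,"y":0,"z":0,"rx":0,"ry":0,"rz":0}]'
python3 -m jog '[{"grip":1,"x":0,"y":0,"z":1.3,"rx":0,"ry":0,"rz":0},{"grip":1,"x":0,"y":0,"z":0,"rx":0,"ry":0,"rz":0}]'
python3 -m jog '[{"grip":1,"x":0,"y":0,"z":1,"rx":0,"ry":0,"rz":0},{"grip":1,"x":0,"y":0,"z":0,"rx":0,"ry":0,"rz":0}]'
```

```text
time: 26.37
eef_pos: [0.6166, 0.0632, 0.3461]
tcp_rot: [0.658, 0.753, -0.0, -0.0]
contact_force: [0.6, -0.1, -1.2]
opening: 0.111
time: 26.53
eef_pos: [0.6167, 0.0631, 0.3452]
tcp_rot: [0.658, 0.753, -0.0, -0.0]
contact_force: [0.1, -1.0, -0.9]
opening: 0.113
time: 26.7
eef_pos: [0.6168, 0.0632, 0.3449]
tcp_rot: [0.658, 0.753, 0.0, 0.0]
contact_force: [-1.4, -0.2, 0.1]
opening: 0.11
```

```bash
python3 -m jog '[{"grip":1,"x":0,"y":0,"z":1,"rx":0,"ry":0,"rz":0},{"grip":1,"x":0,"y":0,"z":0,"rx":0,"ry":0,"rz":0}]'
python3 -m jog '[{"grip":0.8,"x":0,"y":0,"z":0,"rx":0,"ry":0,"rz":0},{"grip":0.5,"x":0,"y":0,"z":0,"rx":0,"ry":0,"rz":0},{"grip":0.4,"x":0,"y":0,"z":0,"rx":0,"ry":0,"rz":0},{"grip":0.4,"x":0,"y":0,"z":-8,"rx":0,"ry":0,"rz":0},{"grip":0.4,"x":0,"y":0,"z":-20,"rx":0,"ry":0,"rz":0},{"grip":0.4,"x":0,"y":0,"z":-25,"rx":0,"ry":0,"rz":0},{"grip":0.4,"x":0,"y":0,"z":-15,"rx":0,"ry":0,"rz":0},{"grip":0.4,"x":0,"y":0,"z":0,"rx":0,"ry":0,"rz":0}]'
python3 -c "
from h import *
st(.429,.025,.3448,97.7)
w=read_camera('wrist');cv2.imwrite('pics/w19.png',w['frame'][:,:,::-1])
w=read_camera('side');crop(w,270,160,380,260,6,'pics/s19.png')"
```

```text
time: 26.87
eef_pos: [0.6168, 0.0632, 0.3449]
tcp_rot: [0.658, 0.753, 0.0, 0.0]
contact_force: [-3.3, -0.6, 3.5]
opening: 0.115
time: 27.53
eef_pos: [0.6176, 0.0632, 0.4169]
tcp_rot: [0.658, 0.753, 0.003, 0.004]
contact_force: [-0.4, 0.2, 0.2]
opening: 0.604
t 27.53 pos [0.6176 0.0632 0.4169] ang 97.7 tilt(x,y axes z) -0.10 0.51 F [-0.4  0.2  0.2] open 0.604
tool shift mm [ -12.5 -192.6   70.4] norm 205.0 rz -0.0
```

View pics/s19.png

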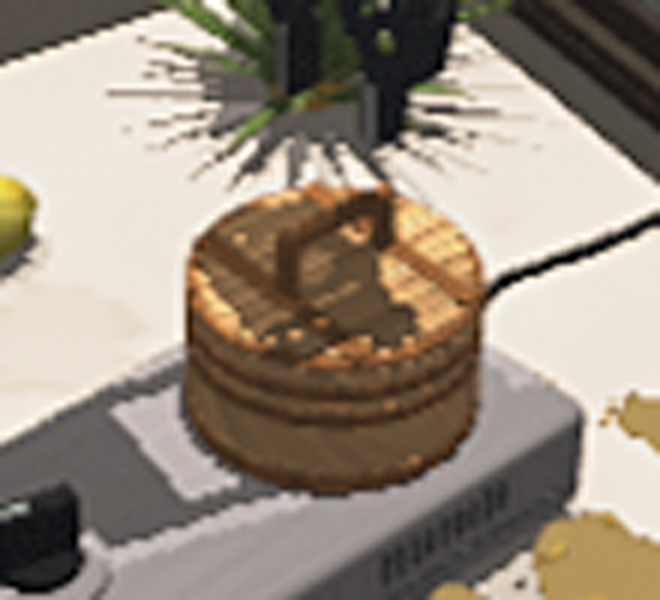

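View pics/w19.png

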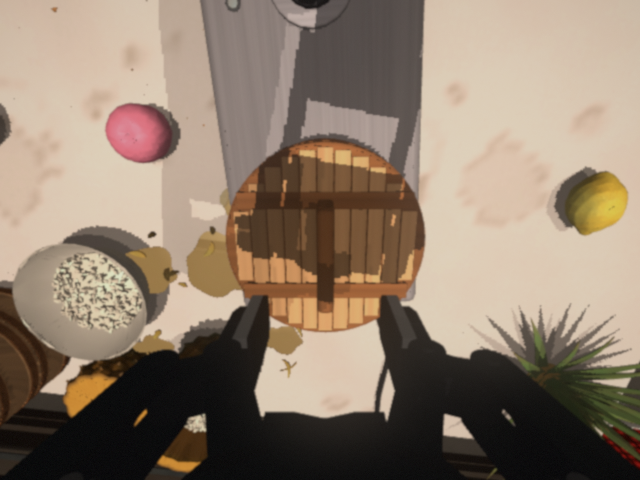

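The lid is down level on the basket, with no gap at the ledge. Now the dial.

```bash
python3 -m jog '[{"grip":0.4,"x":-2,"y":-20,"z":0,"rx":0,"ry":0,"rz":0},{"grip":0.4,"x":-2,"y":-32,"z":0,"rx":0,"ry":0,"rz":0},{"grip":0.4,"x":-2,"y":-32,"z":0,"rx":0,"ry":0,"rz":0},{"grip":0.4,"x":-2,"y":-32,"z":0,"rx":0,"ry":0,"rz":0},{"grip":0.4,"x":-2,"y":-32,"z":15,"rx":0,"ry":0,"rz":0},{"grip":0.4,"x":-2,"y":-27,"z":20,"rx":0,"ry":0,"rz":0},{"grip":0.4,"x":0,"y":-17,"z":20,"rx":0,"ry":0,"rz":0},{"grip":0.4,"x":0,"y":0,"z":0,"rx":0,"ry":0,"rz":0}]'
python3 -c "
from h import *
st(.429,.0255,.27,97.7)
w=read_camera('wrist');cv2.imwrite('pics/w20.png',w['frame'][:,:,::-1])
w=read_camera('side');crop(w,230,200,330,300,6,'pics/s20.png')
w=read_camera('top');crop(w,210,130,350,310,3.3,'pics/t20.png')"
```

```text
time: 28.3
eef_pos: [0.4235, 0.0259, 0.3495]
tcp_rot: [0.658, 0.753, -0.004, -0.006]
contact_force: [-1.0, -0.2, -1.5]
opening: 0.6
t 28.30 pos [0.4235 0.0259 0.3495] ang 97.6 tilt(x,y axes z) 0.23 -0.75 F [-1.  -0.2 -1.5] open 0.600
tool shift mm [-1.5  6.4 79.4] norm 80.0 rz -0.1
```

View pics/w20.png

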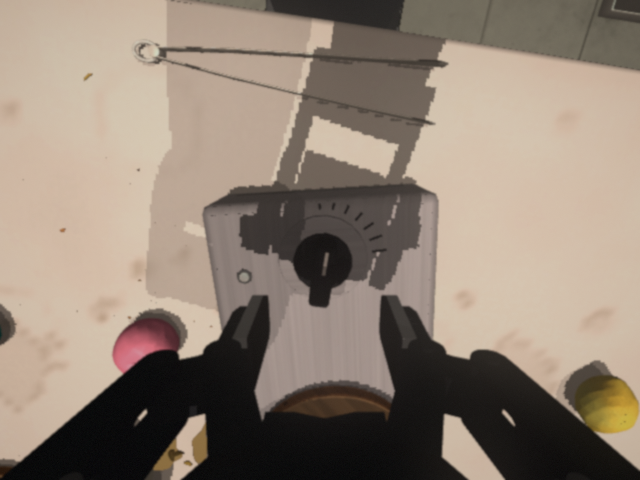

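View pics/s20.png

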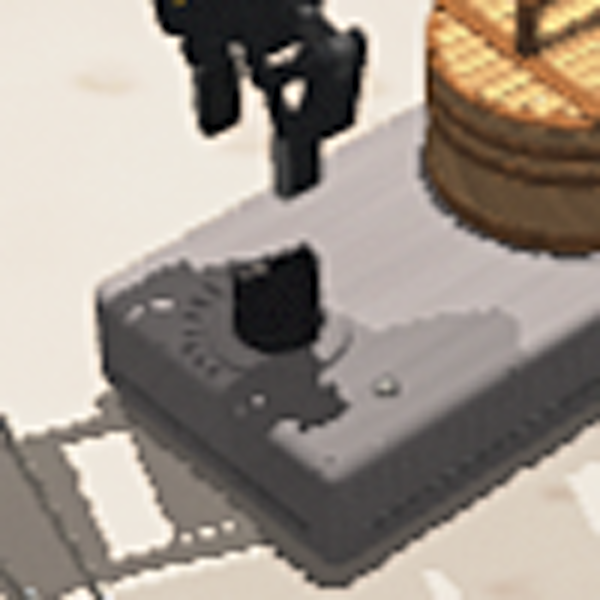

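```bash
python3 -c "
from h import *
w=read_camera('wrist'); f=w['frame'].copy(); f=np.clip(f.astype(float)*2.2,0,255).astype(np.uint8)
cv2.imwrite('pics/w20c.png',cv2.resize(f[210:320,270:390,::-1],None,fx=5,fy=5,interpolation=cv2.INTER_CUBIC)); st()
w=read_camera('top'); f=np.clip(w['frame'].astype(float)*2.2,0,255).astype(np.uint8)
cv2.imwrite('pics/t20c.png',cv2.resize(f[255:305,265:325,::-1],None,fx=10,fy=10,interpolation=cv2.INTER_CUBIC))
"
```

```text
t 28.50 pos [0.4293 0.0255 0.3577] ang 97.7 tilt(x,y axes z) -0.03 0.13 F [0.1 0.6 0.8] open 0.601
```

View pics/w20c.png

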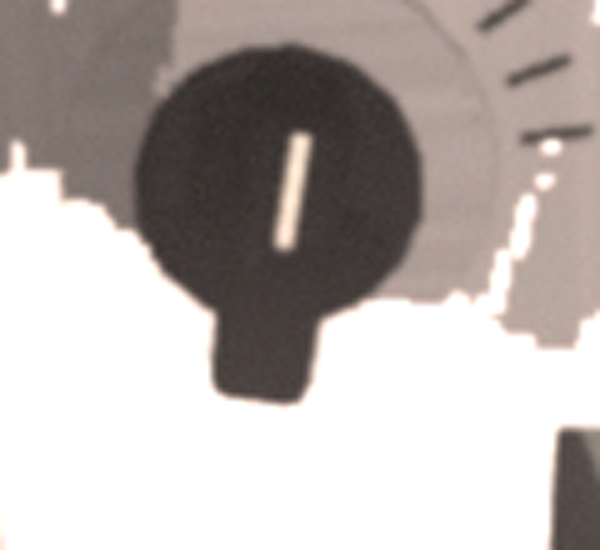

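View pics/t20c.png

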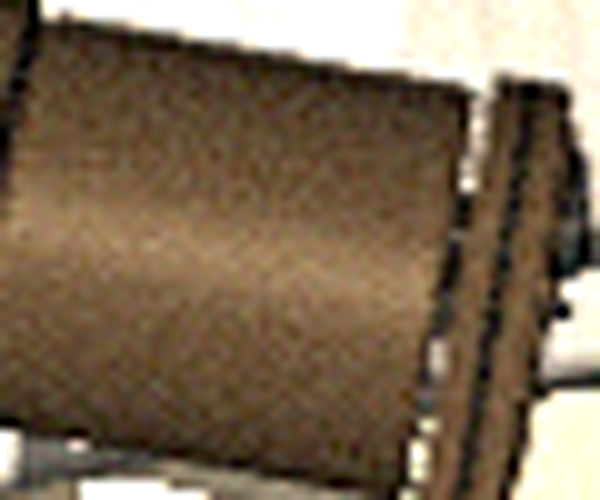

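Run:
```python
from h import *
w=read_camera('wrist')
a=onplane(w,270+300/5,210+135/5,.119);b=onplane(w,270+284/5,210+246/5,.119)
e1=onplane(w,270+212/5,210+385/5,.119);e2=onplane(w,270+305/5,210+395/5,.119)
print(a,b,np.linalg.norm(b-a),np.degrees(np.arctan2(*(b-a)[1::-1])))
print("far end",e1,e2,(e1+e2)/2,np.linalg.norm(e1-e2))
d=(b-a);d/=np.linalg.norm(d); print("centre from far end",(e1+e2)/2-.021*d); st()
```

```text
[0.41478324 0.02625088 0.119     ] [0.43018394 0.02630129 0.119     ] 0.015400783707573749 0.1875333996070004
far end [0.45138641 0.01939632 0.119     ] [0.45115616 0.0320822  0.119     ] [0.45127128 0.02573926 0.119     ] 0.01268797444801313
centre from far end [0.43027139 0.02567052 0.119     ]
t 28.60 pos [0.4295 0.0255 0.358 ] ang 97.7 tilt(x,y axes z) -0.04 0.15 F [0.6 0.7 0.4] open 0.601
```

```bash
python3 -m jog '[{"grip":0.4,"x":0,"y":0,"z":0,"rx":0,"ry":0,"rz":4},{"grip":0.4,"x":0,"y":0,"z":20,"rx":0,"ry":0,"rz":3.7},{"grip":0.4,"x":0,"y":0,"z":25,"rx":0,"ry":0,"rz":0},{"grip":0.4,"x":0,"y":0,"z":20,"rx":0,"ry":0,"rz":0},{"grip":0.4,"x":0,"y":0,"z":10,"rx":0,"ry":0,"rz":0},{"grip":0.4,"x":0,"y":0,"z":0,"rx":0,"ry":0,"rz":0},{"grip":0.4,"x":0,"y":0,"z":0,"rx":0,"ry":0,"rz":0}]'
python3 -c "
from h import *
st(.4295,.0257,.271,90)
w=read_camera('wrist');cv2.imwrite('pics/w21.png',w['frame'][:,:,::-1])"
```

```text
time: 29.18
eef_pos: [0.4288, 0.0256, 0.282]
tcp_rot: [0.707, 0.707, 0.0, 0.0]
contact_force: [0.1, 0.9, -0.0]
opening: 0.6
t 29.18 pos [0.4288 0.0256 0.282 ] ang 90.0 tilt(x,y axes z) -0.00 0.01 F [ 0.1  0.9 -0. ] open 0.600
tool shift mm [ 0.1  0.7 11. ] norm 11.0 rz 0.0
```

View pics/w21.png

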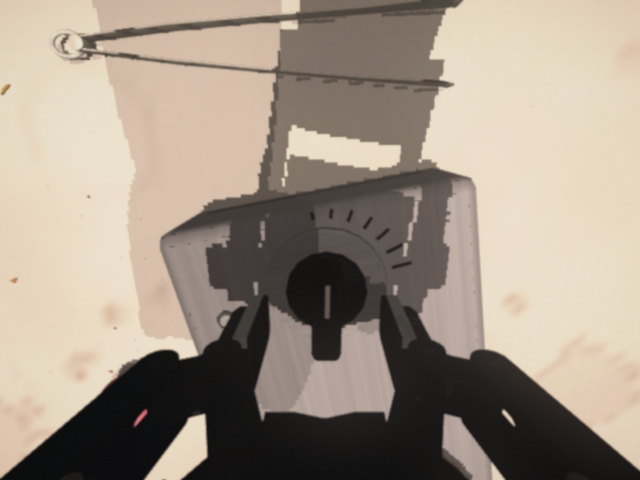

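The bar is aligned with the fingers (column 327, finger midpoint 325). Descending and gripping.

```bash
python3 -m jog '[{"grip":0.5,"x":0,"y":0.5,"z":6,"rx":0,"ry":0,"rz":0},{"grip":0.7,"x":0,"y":0,"z":4,"rx":0,"ry":0,"rz":0},{"grip":0.75,"x":0,"y":0,"z":0,"rx":0,"ry":0,"rz":0},{"grip":1,"x":0,"y":0,"z":0,"rx":0,"ry":0,"rz":0},{"grip":1,"x":0,"y":0,"z":0,"rx":0,"ry":0,"rz":0},{"grip":1,"x":0,"y":0,"z":0,"rx":0,"ry":0,"rz":0}]' 40
python3 -c "
from h import *
st(.4295,.0257,.271,90);print(get_state()['wrist_torque'])"
```

```text
time: 29.73
eef_pos: [0.4284, 0.026, 0.2716]
tcp_rot: [0.707, 0.707, 0.001, -0.001]
contact_force: [-2.0, 5.2, 1.8]
opening: 0.153
t 29.73 pos [0.4284 0.026  0.2716] ang 90.0 tilt(x,y axes z) 0.11 -0.02 F [-2.   5.2  1.8] open 0.153
tool shift mm [-0.3  1.1  0.6] norm 1.0 rz -0.0
[0.75596435 0.16234801 0.02572763]
```

```bash
python3 -m jog '[{"grip":1,"x":0,"y":0,"z":0,"rx":0,"ry":0,"rz":3},{"grip":1,"x":0,"y":0,"z":0,"rx":0,"ry":0,"rz":5},{"grip":1,"x":0,"y":0,"z":0,"rx":0,"ry":0,"rz":5},{"grip":1,"x":0,"y":0,"z":0,"rx":0,"ry":0,"rz":5},{"grip":1,"x":0,"y":0,"z":0,"rx":0,"ry":0,"rz":5},{"grip":1,"x":0,"y":0,"z":0,"rx":0,"ry":0,"rz":5},{"grip":1,"x":0,"y":0,"z":0,"rx":0,"ry":0,"rz":5},{"grip":1,"x":0,"y":0,"z":0,"rx":0,"ry":0,"rz":0}]'
python3 -c "
from h import *
st(.4295,.0257,.271,15);print(get_state()['wrist_torque'])"
```

```text
time: 30.4
eef_pos: [0.4285, 0.0267, 0.2716]
tcp_rot: [0.88, 0.475, 0.001, -0.002]
contact_force: [1.1, 9.6, 0.2]
opening: 0.152
t 30.40 pos [0.4285 0.0267 0.2716] ang 56.7 tilt(x,y axes z) 0.26 -0.12 F [1.1 9.6 0.2] open 0.152
tool shift mm [-0.3  1.4  0.6] norm 2.0 rz 41.7
[ 1.45776353 -0.01490515 -0.02668357]
```

```bash
python3 -m jog '[{"grip":1,"x":0.6,"y":-0.4,"z":0,"rx":0,"ry":0,"rz":4},{"grip":1,"x":0,"y":0,"z":0,"rx":0,"ry":0,"rz":5},{"grip":1,"x":0,"y":0,"z":0,"rx":0,"ry":0,"rz":5},{"grip":1,"x":0,"y":0,"z":0,"rx":0,"ry":0,"rz":5},{"grip":1,"x":0,"y":0,"z":0,"rx":0,"ry":0,"rz":5},{"grip":1,"x":0,"y":0,"z":0,"rx":0,"ry":0,"rz":5},{"grip":1,"x":0,"y":0,"z":0,"rx":0,"ry":0,"rz":5},{"grip":1,"x":0,"y":0,"z":0,"rx":0,"ry":0,"rz":0}]'
python3 -c "
from h import *
st(.4295,.0257,.271,15);print(get_state()['wrist_torque'])"
```

```text
time: 31.07
eef_pos: [0.4289, 0.0275, 0.2716]
tcp_rot: [0.98, 0.197, 0.002, -0.002]
contact_force: [3.9, 9.9, -1.9]
opening: 0.157
t 31.07 pos [0.4289 0.0275 0.2716] ang 22.7 tilt(x,y axes z) 0.31 -0.21 F [ 3.9  9.9 -1.9] open 0.157
tool shift mm [-0.1  1.9  0.6] norm 2.0 rz 7.7
[ 1.69283716 -0.48272549 -0.0553266 ]
```

```bash
python3 -m jog '[{"grip":1,"x":0.4,"y":-0.6,"z":0,"rx":0,"ry":0,"rz":3},{"grip":1,"x":0,"y":0,"z":0,"rx":0,"ry":0,"rz":3},{"grip":1,"x":0,"y":0,"z":0,"rx":0,"ry":0,"rz":0}]'
python3 -c "
from h import *
st();print(get_state()['wrist_torque'])"
python3 -m jog '[{"grip":1,"x":0,"y":0,"z":0,"rx":0,"ry":0,"rz":2},{"grip":1,"x":0,"y":0,"z":0,"rx":0,"ry":0,"rz":0}]'
python3 -c "
from h import *
st();print(get_state()['wrist_torque'])"
python3 -m jog '[{"grip":1,"x":0,"y":0,"z":0,"rx":0,"ry":0,"rz":2},{"grip":1,"x":0,"y":0,"z":0,"rx":0,"ry":0,"rz":0}]'
python3 -c "
from h import *
st();print(get_state()['wrist_torque'])"
```

```text
time: 31.32
eef_pos: [0.4291, 0.0279, 0.2716]
tcp_rot: [0.989, 0.146, 0.002, -0.002]
contact_force: [3.4, 8.3, -2.5]
opening: 0.155
t 31.32 pos [0.4291 0.0279 0.2716] ang 16.8 tilt(x,y axes z) 0.28 -0.15 F [ 3.4  8.3 -2.5] open 0.155
[ 1.38041721 -0.54042793  0.01388174]
time: 31.48
eef_pos: [0.4291, 0.0279, 0.2716]
tcp_rot: [0.992, 0.129, 0.002, -0.002]
contact_force: [3.5, 8.5, -3.1]
opening: 0.155
t 31.48 pos [0.4291 0.0279 0.2716] ang 14.9 tilt(x,y axes z) 0.28 -0.16 F [ 3.5  8.5 -3.1] open 0.155
[ 1.35415955 -0.56908953  0.06670739]
time: 31.65
eef_pos: [0.4291, 0.028, 0.2717]
tcp_rot: [0.993, 0.114, 0.002, -0.001]
contact_force: [4.6, 9.2, -2.4]
opening: 0.153
t 31.65 pos [0.4291 0.028  0.2717] ang 13.1 tilt(x,y axes z) 0.27 -0.12 F [ 4.6  9.2 -2.4] open 0.153
[ 1.55472766 -0.6365662   0.97533597]
```

```bash
python3 -m jog '[{"grip":1,"x":0,"y":0,"z":0,"rx":0,"ry":0,"rz":2},{"grip":1,"x":0,"y":0,"z":0,"rx":0,"ry":0,"rz":0}]' 50
python3 -c "
from h import *
st();print(get_state()['wrist_torque'])
w=read_camera('wrist');crop(w,190,150,460,370,2.8,'pics/w22.png')"
```

```text
time: 31.82
eef_pos: [0.4292, 0.0282, 0.2717]
tcp_rot: [0.995, 0.099, 0.002, -0.001]
contact_force: [4.5, 10.6, -3.6]
opening: 0.15
t 31.82 pos [0.4292 0.0282 0.2717] ang 11.3 tilt(x,y axes z) 0.26 -0.08 F [ 4.5 10.6 -3.6] open 0.150
[ 1.65247912 -0.6173091   1.63937014]
```

View pics/w22.png

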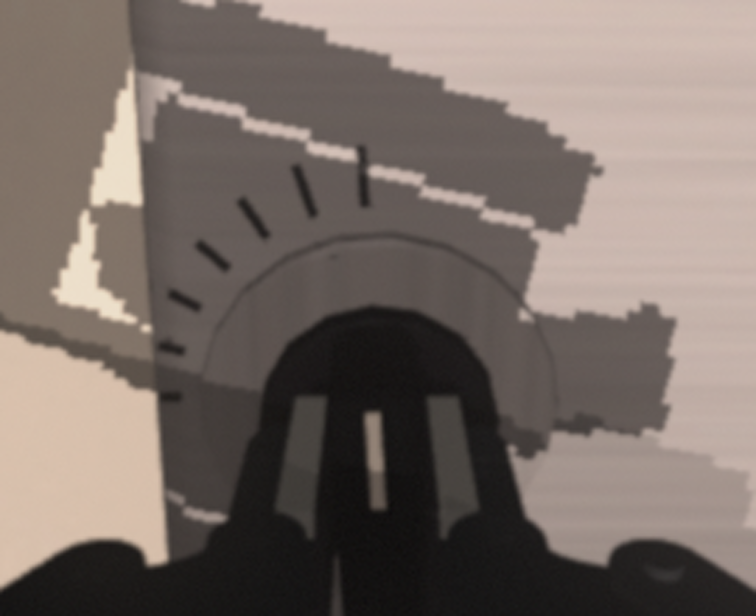

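The dial's mark points along the last tick and the torque has climbed to 1.6 N·m, so it's at the stop. Opening and rising straight up.

```bash
python3 -m jog '[{"grip":0.7,"x":0,"y":0,"z":0,"rx":0,"ry":0,"rz":0},{"grip":0.4,"x":0,"y":0,"z":0,"rx":0,"ry":0,"rz":0},{"grip":0.4,"x":0,"y":0,"z":0,"rx":0,"ry":0,"rz":0},{"grip":0.4,"x":0,"y":0,"z":-10,"rx":0,"ry":0,"rz":0},{"grip":0.4,"x":0,"y":0,"z":-25,"rx":0,"ry":0,"rz":0},{"grip":0.4,"x":0,"y":0,"z":-30,"rx":0,"ry":0,"rz":0},{"grip":0.4,"x":0,"y":0,"z":-25,"rx":0,"ry":0,"rz":0},{"grip":0.4,"x":0,"y":0,"z":0,"rx":0,"ry":0,"rz":0}]'
python3 -c "
from h import *
st()
w=read_camera('wrist');cv2.imwrite('pics/w23.png',w['frame'][:,:,::-1])
f=np.clip(w['frame'].astype(float)*2,0,255).astype(np.uint8)[170:310,250:400,::-1]
cv2.imwrite('pics/w23c.png',cv2.resize(f,None,fx=4,fy=4,interpolation=cv2.INTER_CUBIC))
w=read_camera('side');crop(w,230,170,400,300,4.5,'pics/s23.png')"
```

```text
time: 32.53
eef_pos: [0.4302, 0.0265, 0.3683]
tcp_rot: [0.995, 0.096, 0.006, 0.002]
contact_force: [1.3, -1.0, 0.6]
opening: 0.598
t 32.53 pos [0.4302 0.0265 0.3683] ang 11.0 tilt(x,y axes z) 0.63 0.27 F [ 1.3 -1.   0.6] open 0.598
```

View pics/w23.png

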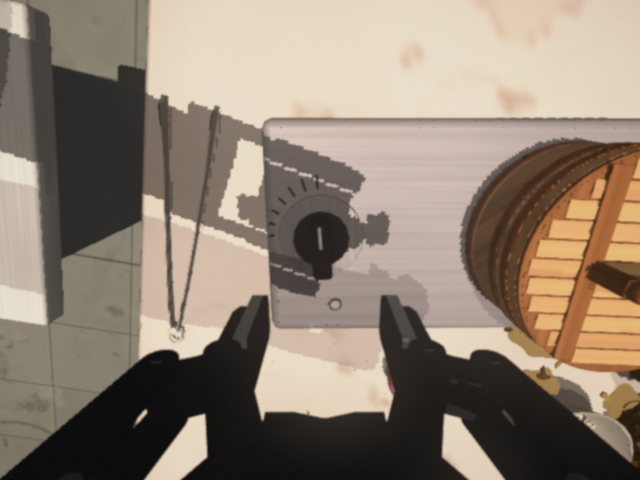

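View pics/w23c.png

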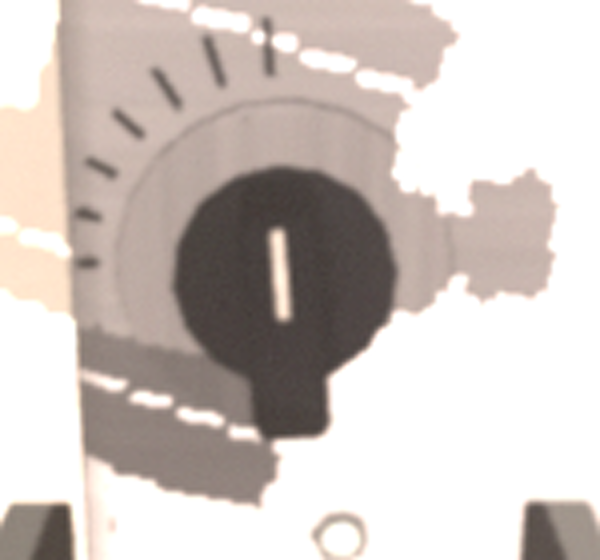

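View pics/s23.png

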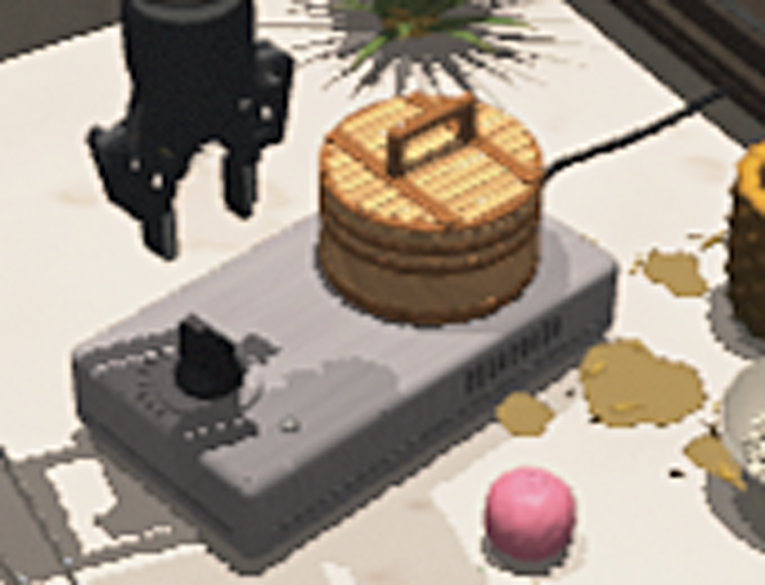

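Run:
```python
from h import *
w=read_camera('wrist');st()
a=onplane(w,250+276/4,170+230/4,.119);b=onplane(w,250+286/4,170+318/4,.119)
print("mark",np.degrees(np.arctan2(*(b-a)[1::-1])))
# housing top long edge y=118-ish, ends
p=onplane(w,280,119,.075);q=onplane(w,600,119,.075);print("steamer",np.degrees(np.arctan2(*(q-p)[1::-1])))
u=onplane(w,310,326,.075);v=onplane(w,490,326,.075);print("steamer",np.degrees(np.arctan2(*(v-u)[1::-1])))
```

```text
t 32.68 pos [0.4285 0.0268 0.3617] ang 11.0 tilt(x,y axes z) 0.02 0.03 F [ 0.1  0.4 -1. ] open 0.603
mark -72.98753688218788
steamer 11.019134934494517
steamer 10.880502128367961
```

Run:
```python
from h import *
w=read_camera('wrist')
g=cv2.cvtColor(w["frame"],cv2.COLOR_RGB2GRAY).astype(float)
sub=g[224:254,312:330]; bg=np.median(sub); wt=np.clip(sub-bg-15,0,None)
yy,xx=np.mgrid[224:254,312:330]
pts=[]
for r in range(30):
    if wt[r].sum()>40: pts.append((( wt[r]*xx[r]).sum()/wt[r].sum(),224+r))
pts=np.array(pts); print(len(pts)); pts=pts[1:-1]
P=np.array([onplane(w,u,v,.119) for u,v in pts]); c=P.mean(0); _,_,V=np.linalg.svd(P-c); d=V[0]; print(np.degrees(np.arctan2(d[1],d[0])))
# ticks last: px
crop(w,250,165,340,250,8,"pics/w24.png")
```

```text
22
-75.06891094308259
```

The refined mark direction is −75.1°. With the housing at 10.95° that makes the dial 86.0° = 1.50 rad, which is the stop. A final look before handing in.

Run:
```python
from h import *
t=read_camera("top"); cv2.imwrite("pics/t25.png",t["frame"][:,:,::-1])
s=read_camera("side"); crop(s,265,160,375,250,7,"pics/s25.png"); st()
```

```text
t 32.83 pos [0.4282 0.027  0.36  ] ang 11.0 tilt(x,y axes z) -0.16 -0.05 F [-0.3  0.2  0.4] open 0.598
```

View pics/t25.png

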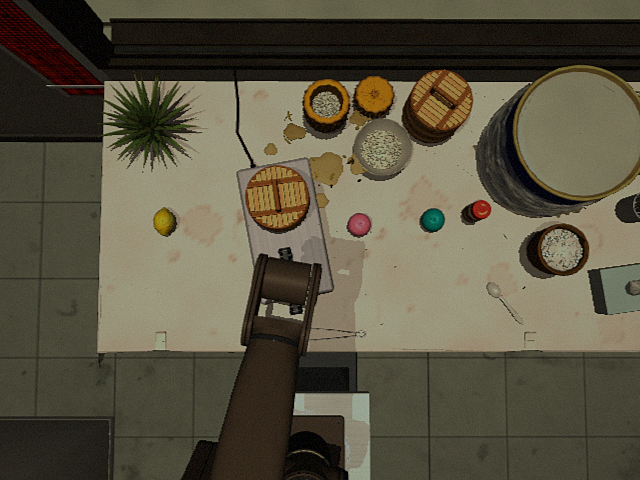

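View pics/s25.png

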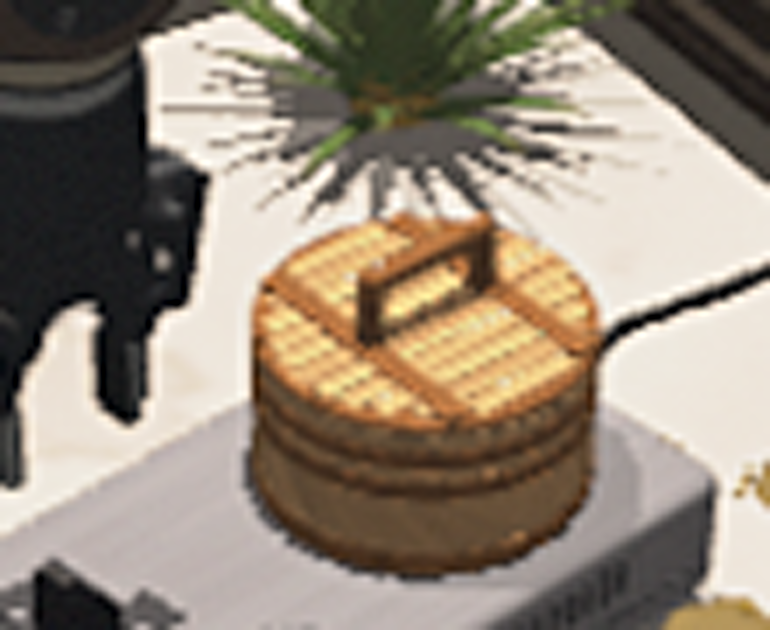

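The covered basket stands level on the collar. The lemon (165,222) and the jar (480,210) haven't moved, and the gripper is clear. Handing in.

```bash
python3 -c "
from plant import sign_off
print(sign_off())"
```

```text
the job is handed in; nothing more can be done
None
```

The mandarin is in the basket on the steam collar, the lid is fully down over the rim, and the heat dial is at its clockwise stop. I handed in at about 33 s of the 72 s allowed.

I did it in the order asked: lid off and flat on the table, basket onto the collar, mandarin into the basket, lid on, then the dial.

Last checks:
- **Basket:** it touched down at the expected height (tool at z 0.2742 m) with no contact on the way past the collar rim.
- **Lid:** it came to rest at 0.3449 m against 0.3448 m predicted, and the side view shows it level with no gap.
- **Dial:** wrist torque climbed to 1.6 N·m at the stop. The refined reading of the dial mark is 86.0°, or 1.50 rad. A rougher reading from hand-picked pixels gave about 84°; I took the refined one.
- **Bystanders:** the lemon and the spice jar are at their starting pixels in the top view, and the gripper touches nothing.

One disagreement came up: the wrist camera placed the lid and basket about 5 mm nearer the robot than the top camera. I used the top camera, and the grasps and fits bore it out.

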